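# Pack the finishing crate by its coloured pads

## Robot

A 6-joint arm with a two-finger parallel gripper is mounted at the origin on a cart in front of the work surface, level with it; the furniture and walls round the work are solid. World frame = base frame: x ahead of the robot, y to its left, z up, the work surface at z = 0. Lengths are in m, angles in rad, forces in N, time in s.
With the tool pointing down it reaches from about 0.25 to 0.775 m from the base axis. Payload 4 kg.
Tool frame: the origin (TCP) lies at the very end of the fingers, on their centre line; the grasp point (between the pads) lies 19 mm behind it; z points along the fingers, x is the direction in which the jaws open and shut, and the axes are right-handed (so a half turn about z gives the same grasp; the last joint's range is limited). The gripper opens to 94 mm and grips with 3 to 60 N. Pads are 16 mm wide; open, the fingers measure 119 mm over their backs; the gripper's body (75 mm by 177 mm) begins 78 mm behind the grasp point.
Start: joints at [-1.241, 0.087, 1.371, -0, 1.684, -0.103], TCP at [0.231, -0.499, 0.206] pointing down, gripper open.
Joint ranges: [-3.1, 3.1], [-0.76, 2.03], [0.27, 2.55], [-1.08, 4.22], [0.17, 2.65], [-2.57, 2.57]. Speed limits (rad/s): [2.79, 2.79, 3.14, 3.14, 3.14, 3.14].

## Interface

Orientations are given as [roll, pitch, yaw] about the fixed x, y, z axes, in that order (R = Rz(yaw) Ry(pitch) Rx(roll)).
In Python, from bench import robot, cams, ticket gives the robot as it stands.
- The arm moves only by the tool jog_arm, never from a script. Its argument "series" is a list of rows, each an object of numbers: "x", "y", "z": the shift along the tool's x, y, z in m; "rx", "ry", "rz": the turn, a rotation vector about the tool's x, y, z in degrees. A call has 1 to 12 rows; each row shifts and turns the pose as measured when the row begins, along the tool's axes as they then stand; what a row does not reach is not made up. A row lasts 1/12 s, in which the tool goes at most 41.7 mm and 7.16 degrees, less where a joint would pass 70% of its speed; a pose out of reach is approached as far as the arm can. A call with a gripper value outside its range is refused whole. "claw" is the opening, from 0 (shut) to 1 (fully open), set as the call begins (left out, the last holds). The fingers move at their own pace and stop on an object; the grip force is fixed at half the most. Time passes only in rows, so rows that do not move let the fingers close. It gives the time, the measured TCP pose, the force and the opening at its end, in the units of the state.
- robot.get_obs(): the state, without advancing time (a new reading comes with each control period).
- cams.snapshot(name): name is "side" or "top"; returns a dict with "img" (480x640x3 uint8, red, green, blue), "mtx" (3x3 intrinsics, pixels), "origin" and "attitude" of the camera in the world. Camera axes: x right, y down, z forward; pixel columns grow to the right and rows downward; lengths in m; the calibration is good to about 2 mm. A picture is of the moment at which its call begins. There is no depth.
- ticket.close_job(): hands the job in, once; it reports no verdict.
Trained networks look in a picture, given as the dict that the camera call returned (one of the last four; its "shot" number tells which), for a name from the list of things; names that differ only in an ending like _2 or _b are one class to them, and where a whole thing is asked for, a point or a joint stands for the part that bears it (a point fixed in the world has none). Each returns a list of dicts, best first, with "p" (0 to 1); they miss things now and then, are a little off and sometimes report something else, mostly with a low value. They report only what shows in the picture. A call takes as long as a camera call. They do not tell look-alikes from the thing itself.
- cams.look_for(thing, picture): "bbox" ([left, top, width, height] in pixels, round what is visible of it).
The state is a dict: "time": time; "joint_positions": joint angles; "qvel": joint speeds; "joint_torque": joint torques, N m; "tool_pos": TCP position; "ee_rot": TCP orientation; "wrist_force": force on the tool from outside, world axes, zero at the start; "wrist_torque": the same for the moment, N m; "width": finger opening in m.
Only numpy, scipy, OpenCV 4.12 (cv2) and the standard library are available. Lean on these libraries where they do the work, as an engineer would, in place of code of your own. Each camera call takes 0.05 s, during which the arm holds its last target.

## Task

Pack the divided crate: stand the red-lidded jar of screws in the cell with the red pad, the blue can in the cell with the blue pad and the yellow tin in the cell with the yellow pad, each upright and right down on its pad. Set them down gently, tip nothing over, and leave the three tins already in the crate and the glue bottle, mug and sanding block where they are.

Things in the scene. Friction and masses are not known exactly. Their poses are not given: they have to be found in the camera images.
- crate: plywood crate, fast to the bench: six square cells, 2 across its x, 3 along its y; outside 184 (x) by 272 (y) mm; walls and dividers 8 mm thick, 38 mm high; cells 80 mm square, centres at x = -44, 44 and y = -88, 0, 88 mm in its frame; inner floor 8 mm above the bench. Place and yaw (within 0.15 rad of square) vary; origin at the centre of its underside, z up
- lid_box: fixed wooden tool box left of the crate, always about x = 0.40 to 0.71, y = 0.08 to 0.31 in the world; walls 85 mm high, the one nearest the robot running from about (0.415, 0.115) to (0.389, 0.27); its open lid stands upright along the side nearest the crate (y about 0.08 to 0.15), up to z = 0.265: lift things over it or go round in front. Origin near the middle of its underside
- pad_red: red liner pad 70 x 70 x 2 mm fixed on the floor of one cell (which one varies), its top 10 mm above the bench; axes parallel to the crate's; origin at the centre of its underside, z up
- pad_blue: blue liner pad, as the red one, in another cell; origin at the centre of its underside, z up
- pad_yellow: yellow liner pad, as the red one, in another cell; origin at the centre of its underside, z up
- red_jar: round clear jar of screws with a red lid, 66 mm in diameter, 85 mm tall, 0.24 to 0.48 kg; stands on the bench; origin at the centre of its underside, z up
- blue_can: round can, blue with a white label band and a blue lid in a steel rim, 60 mm in diameter (56 mm over the top 10 mm), 100 mm tall, 0.25 to 0.49 kg; stands on the bench; origin at the centre of its underside, z up
- yellow_tin: oblong yellow tin with a paper label, 66 mm (its x) by 40 mm (its y), body 90 mm tall, with a black screw cap of 22 mm diameter on top up to 106 mm, 16 mm along x from the middle; 0.25 to 0.49 kg; stands on the bench at any yaw; origin at the centre of its underside, z up
- grey_can: round grey can with a white label band and grey lid, 60 mm in diameter, 90 mm tall, standing loose in one of the three cells without a pad; stays there; origin at the centre of its underside, z up
- white_can: round white can with white lid, 64 mm in diameter, 80 mm tall, standing loose in another cell without a pad; stays there; origin at the centre of its underside, z up
- wax_tin: flat round tin with a green lid, 70 mm in diameter, 29 mm tall, lying loose in the third cell without a pad; stays there; origin at the centre of its underside, z up
- glue_bottle: cream glue bottle with a dark nozzle, 66 mm in diameter, 226 mm tall, standing loose on the near right part of the bench; a bystander; origin at the centre of its underside, z up
- mug: blue and white mug, 78 mm in diameter, 112 mm with its handle, 92 mm tall, loose on the near edge of the bench; a bystander; origin under the middle of mug and handle together (nothing of it is more than 60 mm from there), z up
- sanding_block: cork sanding block 67 x 116 (its y) x 30 mm, loose on the bench to the right of the crate; a bystander; origin at the centre of its underside, z up
Not all that is in view belongs to the job. What is shaped like the blue_can but green is not meant.

How it is judged:
At the end, for the whole second after the job is handed in: Each of the three items stands in the cell of its own colour: its origin within 30 mm horizontally of its pad's origin and less than 7 mm above the pad's underside (so bottom on the pad), within 0.1 rad of upright, released and at rest (under 0.02 m/s) (horizontal distance between red_jar and pad_red below 0.03 m and z of red_jar in the frame of pad_red below 0.007 m and angle between each of red_jar, blue_can, yellow_tin's own z axis and vertical below 0.1 rad and linear speed of each of red_jar, blue_can, yellow_tin below 0.02 m/s and horizontal distance between blue_can and pad_blue below 0.03 m and z of blue_can in the frame of pad_blue below 0.007 m and horizontal distance between yellow_tin and pad_yellow below 0.03 m and z of yellow_tin in the frame of pad_yellow below 0.007 m); the robot touches nothing.
It fails at once if the jar, the blue can or the yellow tin is tipped over (more than 0.6 rad from upright) (angle between any of red_jar, blue_can, yellow_tin's own z axis and vertical above 0.6 rad).
It fails at once if an item is dropped or slammed on to its pad (more than 80 N between them) (contact force between red_jar and pad_red above 80 N or contact force between blue_can and pad_blue above 80 N or contact force between yellow_tin and pad_yellow above 80 N).
It fails at once if a tin already in the crate is shifted by more than 30 mm or tilted by more than 0.3 rad (distance of any of grey_can, white_can, wax_tin from where it was at the start of the episode above 0.03 m or angle between any of grey_can, white_can, wax_tin's own z axis and vertical above 0.3 rad).
It fails at once if the glue bottle, mug or sanding block is shifted by more than 30 mm or tilted by more than 0.3 rad (distance of any of glue_bottle, mug, sanding_block from where it was at the start of the episode above 0.03 m or angle between any of glue_bottle, mug, sanding_block's own z axis and vertical above 0.3 rad).
It also fails if it takes over 72 s, if anything falls off the work surface, if the arm or the gripper's body presses on something with over 40 N, if the wrist force passes 120 N, or if a joint passes its speed limit or range.

## Working session

There is one attempt and no reset: what is moved stays moved. The work goes in short steps, Python scripts to look and compute and a tool call to move; the robot and the scene stay as the last step left them, time stands still between calls to the robot, and variables do not carry over. Pictures are saved under pics/ and viewed, and the job is handed in when it is done.

Besides the shell and the picture viewer there is one more tool, called after "Call:" by a JSON object that holds its "api" and its "payload", one argument or row to a line. jog_arm: Moves the arm, as the interface text tells. Its arguments: {"type":"object","properties":{"series":{"type":"array","items":{"type":"object","properties":{"x":{"type":"number"},"y":{"type":"number"},"z":{"type":"number"},"rx":{"type":"number"},"ry":{"type":"number"},"rz":{"type":"number"}}}},"claw":{"type":"number"}},"required":["series"]}

```bash
mkdir -p pics; ls; python3 - <<'E'
from bench import robot, cams
import cv2
for n in ("top","side"):
    s=cams.snapshot(n); cv2.imwrite(f"pics/{n}0.png",s["img"][:,:,::-1])
    print(n,s["mtx"],s["origin"],s["attitude"],s["shot"])
    for t in ["crate","pad_red","pad_blue","pad_yellow","red_jar","blue_can","yellow_tin","grey_can","white_can","wax_tin","glue_bottle","mug","sanding_block"]:
        print(t,[(x["bbox"],round(x["p"],2)) for x in cams.look_for(t,s)][:3])
o=robot.get_obs(); print(o)
E
```

```text
pics
top [[449.57175484   0.         316.67497495]
 [  0.         449.57175484 243.55837741]
 [  0.           0.           1.        ]] [ 0.37533644 -0.06007407  1.36268966] [-3.05434299 -0.01512258 -1.5750546 ] 1
crate [([300.9, 179.2, 94.5, 68.2], 0.64)]
pad_red [([305.7, 219.2, 27.1, 23.9], 0.58)]
pad_blue [([361.0, 186.5, 24.6, 24.6], 0.86)]
pad_yellow [([331.6, 185.5, 25.4, 24.7], 0.71)]
red_jar [([176.8, 289.5, 26.3, 20.9], 0.97), ([243.0, 276.7, 43.3, 26.2], 0.69)]
blue_can [([418.1, 231.2, 28.9, 23.1], 0.88)]
yellow_tin [([317.7, 253.0, 18.1, 24.4], 0.76), ([303.8, 188.7, 21.7, 24.8], 0.23)]
grey_can [([369.0, 213.3, 22.1, 23.1], 0.96), ([300.7, 179.0, 94.3, 70.7], 0.46)]
white_can []
wax_tin [([304.3, 188.7, 22.2, 26.2], 0.56), ([332.8, 186.2, 22.4, 26.7], 0.28)]
glue_bottle [([371.2, 278.7, 36.2, 23.7], 0.97)]
mug [([243.6, 274.9, 44.3, 30.8], 0.92)]
sanding_block [([410.4, 185.2, 43.7, 30.7], 0.75), ([372.3, 277.7, 33.1, 23.0], 0.29)]
side [[559.23873594   0.         320.90256106]
 [  0.         559.23873594 236.67324986]
 [  0.           0.           1.        ]] [1.11753
[... 808 characters left out ...]
)]
{'time': 1.4, 'joint_positions': array([-1.24110254e+00,  8.71793205e-02,  1.37071341e+00,  2.11277611e-05,
        1.68360176e+00, -1.03090281e-01]), 'qvel': array([-1.49335588e-04,  6.75634801e-04,  1.84546758e-04, -5.34102300e-05,
        6.70457579e-04,  9.18724817e-04]), 'joint_torque': array([-1.00349105e-03, -3.40038550e+01, -3.02592838e+01,  7.15963170e-02,
        2.37443688e-02, -1.15322685e-06]), 'tool_pos': array([ 0.23068126, -0.49929914,  0.20551038]), 'ee_rot': array([-3.14158187e+00, -9.97980814e-05, -1.13800988e+00]), 'wrist_force': array([-0.16023763, -0.49203543, -0.3923964 ]), 'wrist_torque': array([ 0.04984224,  0.01047875, -0.03132054]), 'width': 0.09363520517742979}
```

```bash
python3 - <<'E'
import cv2
a=cv2.imread("pics/top0.png"); cv2.imwrite("pics/top0c.png",cv2.resize(a[160:330,160:480],(800,425),interpolation=cv2.INTER_CUBIC))
a=cv2.imread("pics/side0.png"); cv2.imwrite("pics/side0c.png",cv2.resize(a[120:330,180:480],None,fx=2.66,fy=2.66,interpolation=cv2.INTER_CUBIC))
E
```

```text
(no output)
```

View pics/top0.png

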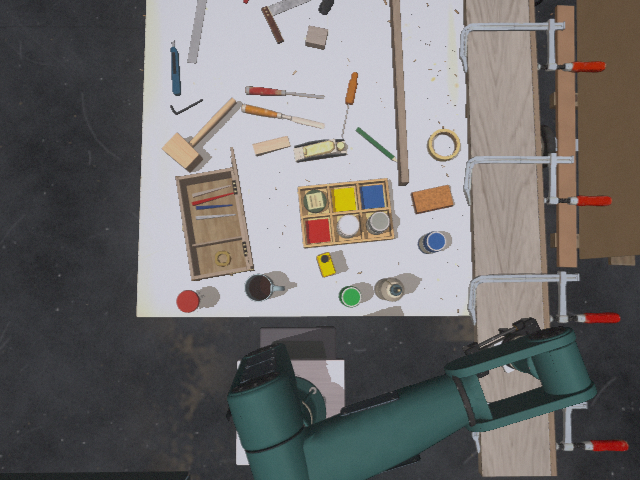

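```bash
sleep 1
```

```text
(no output)
```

View pics/top0c.png

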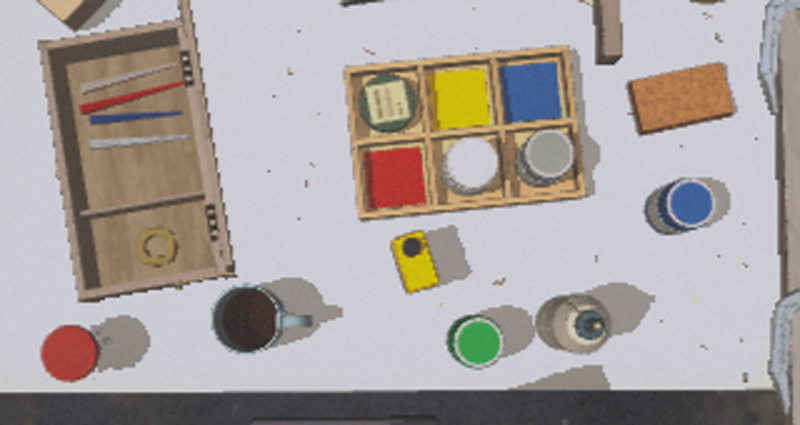

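View pics/side0c.png

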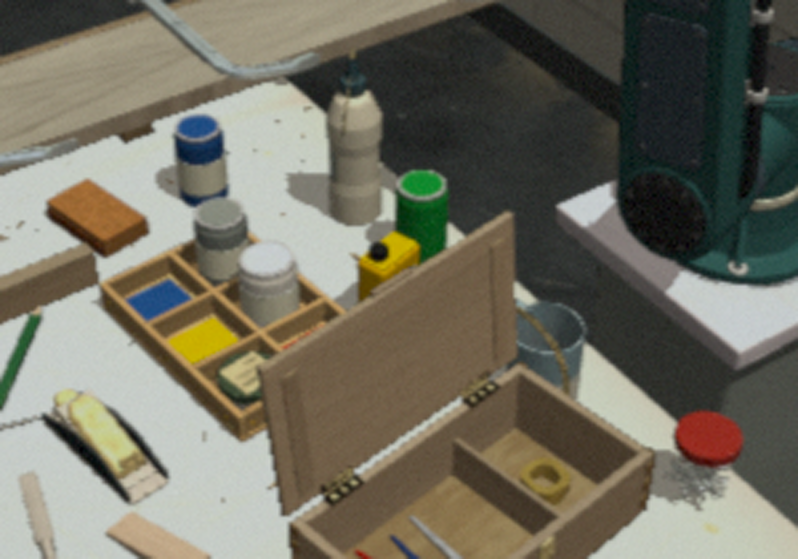

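```bash
cat > h.py <<'E'
import numpy as np, cv2
from scipy.spatial.transform import Rotation as R
K=np.array([[449.57175484,0,316.67497495],[0,449.57175484,243.55837741],[0,0,1]])
O=np.array([0.37533644,-0.06007407,1.36268966]); A=R.from_euler('xyz',[-3.05434299,-0.01512258,-1.5750546]).as_matrix()
def back(u,v,z):
    d=A@np.linalg.inv(K)@np.array([u,v,1.]); t=(z-O[2])/d[2]; return (O+t*d)[:2]
def proj(P):
    c=(np.atleast_2d(P)-O)@A; q=c@K.T; return q[:,:2]/q[:,2:]
E
python3 - <<'E'
from h import *
im=cv2.imread("pics/top0.png"); hsv=cv2.cvtColor(im,cv2.COLOR_BGR2HSV)
H,S,V=[hsv[...,i].astype(int) for i in range(3)]
def reg(m,box):
    l,t,r,b=box; k=np.zeros(m.shape,np.uint8); k[t:b,l:r]=m[t:b,l:r]
    n,lab,st,c=cv2.connectedComponentsWithStats(k); i=1+np.argmax(st[1:,4]); return st[i],c[i],lab==i
red=((H<8)|(H>172))&(S>130); blue=(abs(H-110)<12)&(S>110); yel=(abs(H-26)<6)&(S>150)
for n,m,box,z in [("jar",red,(170,280,210,320),.085),("padr",red,(298,212,335,250),.01),("padb",blue,(355,175,395,215),.01),("pady",yel,(325,175,360,215),.01),("can",blue,(410,225,455,260),.1),("tin",yel,(310,245,345,285),.09)]:
    st,c,mm=reg(m,box); print(n,st,c,back(*c,z))
    if n in("padr","padb","pady","tin"): print(cv2.minAreaRect(np.argwhere(mm)[:,::-1].astype(np.float32)))
cv2.imwrite("pics/crate.png",cv2.resize(im[172:256,292:402],None,fx=7,fy=7,interpolation=cv2.INTER_CUBIC))
cv2.imwrite("pics/objs.png",np.hstack([cv2.resize(im[245:285,305:345],None,fx=10,fy=10,interpolation=cv2.INTER_CUBIC),cv2.resize(im[222:262,412:452],None,fx=10,fy=10,interpolation=cv2.INTER_CUBIC)]))
E
```

```text
jar [177 291  22  21 368] [187.51358696 301.01630435] [0.32604833 0.2837398 ]
padr [305 219  25  24 521] [317.47024952 230.6084453 ] [ 0.53294361 -0.08361181]
((317.36138916015625, 230.61387634277344), (22.985361099243164, 22.88585662841797), 84.2894058227539)
padb [361 185  23  24 459] [372.24618736 196.39215686] [ 0.6377006  -0.25140892]
((372.089111328125, 196.3910675048828), (21.890817642211914, 21.194292068481445), 84.2894058227539)
pady [331 187  25  25 504] [343.52380952 199.20833333] [ 0.62911555 -0.16350515]
((343.3049011230469, 199.24391174316406), (22.859329223632812, 22.638463973999023), 83.6598129272461)
can [429 233  16  17 203] [436.28078818 240.80788177] [ 0.49254261 -0.41851357]
tin [317 253  19  24 244] [326.08606557 265.69262295] [ 0.42361747 -0.10617126]
((325.75, 264.2500305175781), (21.81971549987793, 13.281564712524414), 71.56504821777344)
```

View pics/crate.png

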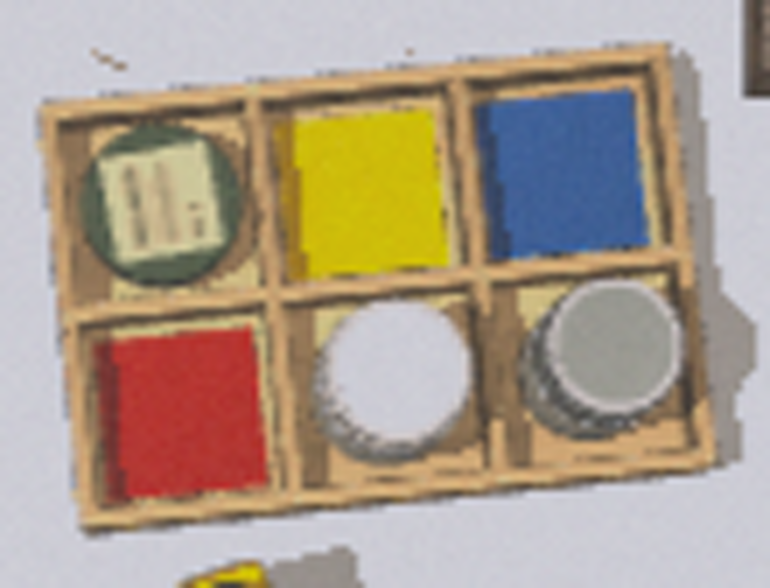

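View pics/objs.png

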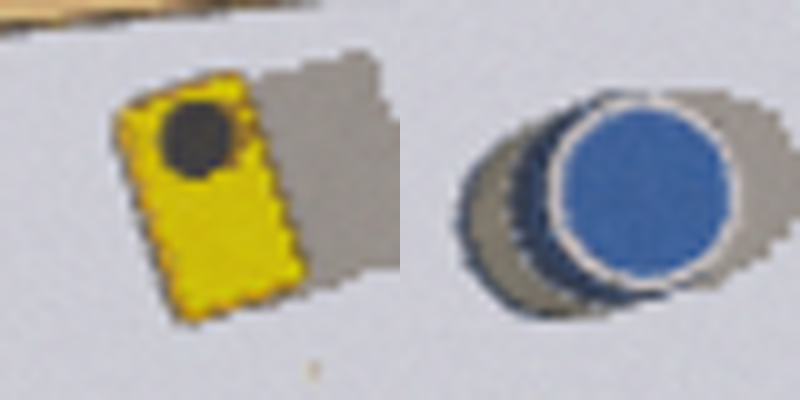

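```bash
cat >> h.py <<'E'
from scipy.spatial.transform import Rotation as R
def go(robot,x,y,z,yaw=None):
    o=robot.get_obs(); p=o["tool_pos"]; Rm=R.from_euler('xyz',o["ee_rot"])
    d=Rm.inv().apply(np.array([x,y,z])-p); 
    Rt=R.from_euler('xyz',[np.pi,0,o["ee_rot"][2] if yaw is None else yaw])
    w=np.degrees((Rm.inv()*Rt).as_rotvec())
    print("t",round(o["time"],2),"pos",p.round(4),"rot",o["ee_rot"].round(3),"q",o["joint_positions"].round(3),"F",o["wrist_force"].round(1),"w",o["width"].round(4))
    print("tool delta mm",(d*1000).round(1),"turn",w.round(2),"rows>=",(np.linalg.norm(d)/.0417).round(1),(np.linalg.norm(w)/7.16).round(1))
E
python3 - <<'E'
from h import *
from bench import robot
d=np.array([305,245])
c=[back(*(d+np.array(p)/10-.5),.09) for p in[(118,110),(243,72),(308,275),(180,322)]]
print("tin",np.round(c,4),np.mean(c,0)); print("cap",back(*(d+np.array([197,140])/10-.5),.106))
for n,px,z in [("bottle top",(394,290),.226),("bottle",(391,289),.1),("mug",(260,288),.092),("green",(349.5,296),.1),("grey",(378.5,222),.098),("white",(348,226),.088)]: print(n,back(*px,z).round(3))
crate=[(43,103),(668,45),(712,465),(85,528)]
cc=np.array([back(292+a/7-.5,172+b/7-.5,.038) for a,b in crate]);print(cc.round(3),cc.mean(0))
yaw=.0973;Rm=np.array([[np.cos(yaw),-np.sin(yaw)],[np.sin(yaw),np.cos(yaw)]])
C=np.array([.62911555,-.16350515])-Rm@[.044,0];print("crate ctr from pads",C)
for n,l in [("yel",(.044,0)),("blue",(.044,-.088)),("red",(-.044,.088))]: print(n,C+Rm@l, cc.mean(0)+Rm@l)
go(robot,.4925,-.4185,.2)
E
```

```text
tin [[ 0.4526 -0.0786]
 [ 0.4633 -0.1141]
 [ 0.4057 -0.1321]
 [ 0.3926 -0.0958]] [ 0.42854224 -0.10517242]
cap [ 0.44315107 -0.10043304]
bottle top [ 0.357 -0.272]
bottle [ 0.357 -0.287]
mug [0.362 0.08 ]
green [ 0.338 -0.171]
grey [ 0.547 -0.256]
white [ 0.537 -0.17 ]
[[ 0.663 -0.024]
 [ 0.688 -0.292]
 [ 0.507 -0.308]
 [ 0.481 -0.042]] [ 0.58507179 -0.16672715]
crate ctr from pads [ 0.58532367 -0.1677796 ]
yel [ 0.62911555 -0.16350515] [ 0.62886367 -0.1624527 ]
blue [ 0.63766445 -0.25108892] [ 0.63741257 -0.25003647]
red [ 0.53298289 -0.08447028] [ 0.53273101 -0.08341783]Traceback (most recent call last):
  File "<stdin>", line 12, in <module>
  File "h.py", line 15, in go
    print("t",round(o["time"],2),"pos",p.round(4),"rot",o["ee_rot"].round(3),"q",o["joint_positions"].round(3),"F",o["wrist_force"].round(1),"w",o["width"].round(4))
                                                                                                                                                 ^^^^^^^^^^^^^^^^
AttributeError: 'float' object has no attribute 'round'
```

```bash
sed -i 's/o\["width"\].round(4)/round(float(o["width"]),4)/' h.py; python3 - <<'E'
from h import *
from bench import robot
go(robot,.4925,-.4185,.30)
E
```

```text
t 1.4 pos [ 0.2307 -0.4993  0.2055] rot [-3.142 -0.    -1.138] q [-1.241  0.087  1.371  0.     1.684 -0.103] F [-0.2 -0.5 -0.4] w 0.0936
tool delta mm [  36.5 -271.6  -94.5] turn [-0.   -0.01  0.  ] rows>= 7.0 0.0
```

Call:
{"api": "jog_arm", "payload": {
  "series": [
    {"z":-0.035},
    {"z":-0.03},
    {"x":0.005,"y":-0.034,"z":-0.004},
    {"x":0.005,"y":-0.034,"z":-0.004},
    {"x":0.005,"y":-0.034,"z":-0.004},
    {"x":0.005,"y":-0.034,"z":-0.004},
    {"x":0.004,"y":-0.034,"z":-0.004},
    {"x":0.004,"y":-0.034,"z":-0.004},
    {"x":0.004,"y":-0.034,"z":-0.002},
    {"x":0.004,"y":-0.034,"z":-0.002}
  ],
  "claw": 1
}}

```text
invalid input
```

```bash
python3 - <<'E'
from h import *
from bench import robot,cams
go(robot,.4925,-.4185,.15)
s=cams.snapshot("side");cv2.imwrite("pics/side1.png",s["img"][:,:,::-1])
E
```

```text
t 1.4 pos [ 0.2307 -0.4993  0.2055] rot [-3.142 -0.    -1.138] q [-1.241  0.087  1.371  0.     1.684 -0.103] F [-0.2 -0.5 -0.4] w 0.0936
tool delta mm [  36.5 -271.6   55.5] turn [-0.   -0.01  0.  ] rows>= 6.7 0.0
```

View pics/side1.png

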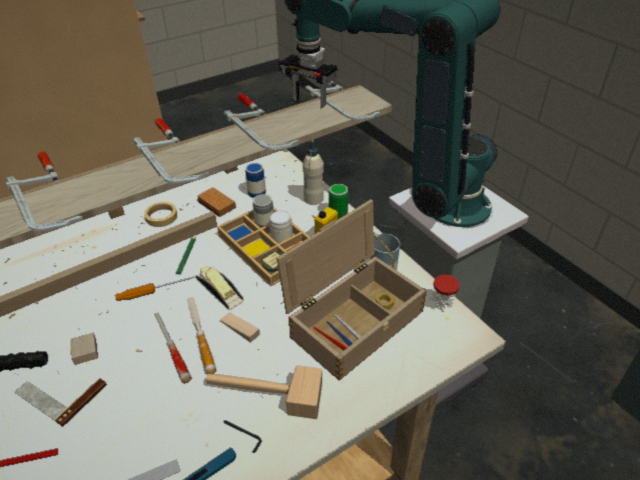

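Call:
{"api": "jog_arm", "payload": {
  "series": [
    {"x":0,"y":0,"z":-0.03,"rx":0,"ry":0,"rz":0},
    {"x":0,"y":0,"z":-0.03,"rx":0,"ry":0,"rz":0},
    {"x":0.005,"y":-0.034,"z":-0.004,"rx":0,"ry":0,"rz":0},
    {"x":0.005,"y":-0.034,"z":-0.004,"rx":0,"ry":0,"rz":0},
    {"x":0.005,"y":-0.034,"z":-0.004,"rx":0,"ry":0,"rz":0},
    {"x":0.005,"y":-0.034,"z":-0.004,"rx":0,"ry":0,"rz":0},
    {"x":0.004,"y":-0.034,"z":-0.004,"rx":0,"ry":0,"rz":0},
    {"x":0.004,"y":-0.034,"z":-0.004,"rx":0,"ry":0,"rz":0},
    {"x":0.004,"y":-0.034,"z":-0.004,"rx":0,"ry":0,"rz":0},
    {"x":0.004,"y":-0.034,"z":-0.004,"rx":0,"ry":0,"rz":0}
  ],
  "claw": 1
}}

```text
time: 2.28
tool_pos: [0.4966, -0.4188, 0.2996]
ee_rot: [3.14, 0.003, -1.154]
wrist_force: [0.1, -0.6, 0.7]
width: 0.0941
```

```bash
python3 - <<'E'
from h import *
from bench import robot,cams
go(robot,.4925,-.4185,.15)
s=cams.snapshot("side");cv2.imwrite("pics/side2.png",s["img"][:,:,::-1])
E
```

```text
t 2.28 pos [ 0.4966 -0.4188  0.2996] rot [ 3.140e+00  3.000e-03 -1.154e+00] q [-0.788  0.325  0.904 -0.     1.915  0.366] F [ 0.1 -0.6  0.7] w 0.0941
tool delta mm [ -1.6   3.4 149.6] turn [0.08 0.15 0.  ] rows>= 3.6 0.0
```

View pics/side2.png

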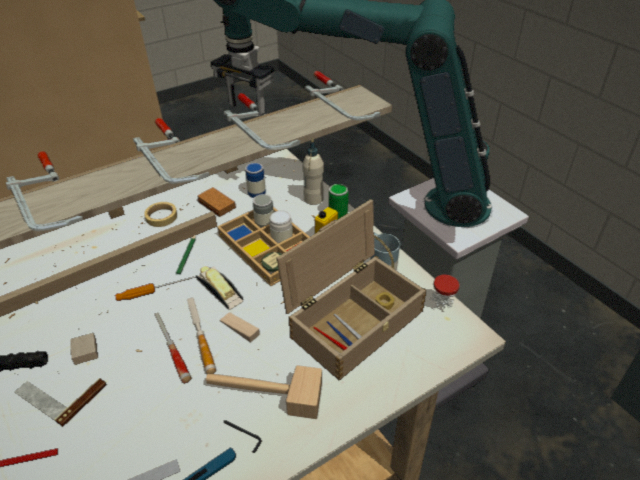

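Call:
{"api": "jog_arm", "payload": {
  "series": [
    {"x":-0.0015,"y":0.0035,"z":0.03,"rx":0,"ry":0,"rz":0},
    {"x":0,"y":0,"z":0.035,"rx":0,"ry":0,"rz":0},
    {"x":0,"y":0,"z":0.035,"rx":0,"ry":0,"rz":0},
    {"x":0,"y":0,"z":0.035,"rx":0,"ry":0,"rz":0},
    {"x":0,"y":0,"z":0.02,"rx":0,"ry":0,"rz":0},
    {"x":0,"y":0,"z":0,"rx":0,"ry":0,"rz":0}
  ],
  "claw": 1
}}

```text
time: 2.83
tool_pos: [0.5061, -0.4137, 0.1402]
ee_rot: [-3.134, -0.005, -1.137]
wrist_force: [0.5, 1.2, -0.3]
width: 0.0942
```

```bash
python3 - <<'E'
from h import *
from bench import robot,cams
go(robot,.4925,-.4185,.045)
s=cams.snapshot("top");im=s["img"][:,:,::-1];cv2.imwrite("pics/top3.png",im)
E
```

```text
t 2.83 pos [ 0.5061 -0.4137  0.1402] rot [-3.134 -0.005 -1.137] q [-0.775  0.331  1.211  0.005  1.592  0.362] F [ 0.5  1.2 -0.3] w 0.0942
tool delta mm [-1.9 15.1 95.1] turn [-0.43 -0.29  0.  ] rows>= 2.3 0.1
```

View pics/top3.png

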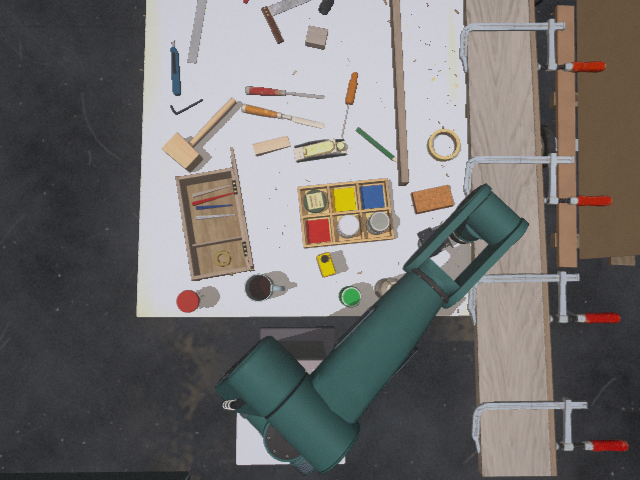

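Call:
{"api": "jog_arm", "payload": {
  "series": [
    {"x":-0.002,"y":0.015,"z":0,"rx":-0.4,"ry":-0.3,"rz":0},
    {"x":0,"y":0,"z":0,"rx":0,"ry":0,"rz":0},
    {"x":0,"y":0,"z":0,"rx":0,"ry":0,"rz":0}
  ],
  "claw": 1
}}

```text
time: 3.13
tool_pos: [0.4918, -0.4209, 0.1467]
ee_rot: [-3.139, -0.007, -1.137]
wrist_force: [0.0, 0.4, -0.1]
width: 0.0939
```

```bash
python3 - <<'E'
from h import *
from bench import robot,cams
go(robot,.4925,-.4185,.045)
E
```

```text
t 3.13 pos [ 0.4918 -0.4209  0.1467] rot [-3.139 -0.007 -1.137] q [-0.795  0.315  1.219 -0.     1.6    0.341] F [ 0.   0.4 -0.1] w 0.0939
tool delta mm [ -2.6  -1.5 101.7] turn [-0.13 -0.41  0.  ] rows>= 2.4 0.1
```

Call:
{"api": "jog_arm", "payload": {
  "series": [
    {"x":-0.0025,"y":-0.0015,"z":0.015,"rx":-0.1,"ry":-0.4,"rz":0},
    {"x":0,"y":0,"z":0.018,"rx":0,"ry":0,"rz":0},
    {"x":0,"y":0,"z":0.018,"rx":0,"ry":0,"rz":0},
    {"x":0,"y":0,"z":0.018,"rx":0,"ry":0,"rz":0},
    {"x":0,"y":0,"z":0.015,"rx":0,"ry":0,"rz":0},
    {"x":0,"y":0,"z":0.01,"rx":0,"ry":0,"rz":0},
    {"x":0,"y":0,"z":0.002,"rx":0,"ry":0,"rz":0},
    {"x":0,"y":0,"z":0,"rx":0,"ry":0,"rz":0}
  ],
  "claw": 1
}}

```text
time: 3.8
tool_pos: [0.4974, -0.424, 0.0572]
ee_rot: [-3.132, -0.021, -1.139]
wrist_force: [0.1, -0.3, 0.6]
width: 0.0941
```

```bash
python3 - <<'E'
from h import *
from bench import robot,cams
go(robot,.4925,-.4185,.045)
s=cams.snapshot("side");im=s["img"][:,:,::-1];cv2.imwrite("pics/side4.png",cv2.resize(im[90:290,170:370],None,fx=3,fy=3,interpolation=cv2.INTER_CUBIC))
E
```

```text
t 3.8 pos [ 0.4974 -0.424   0.0572] rot [-3.132 -0.021 -1.139] q [-0.793  0.365  1.335  0.002  1.418  0.345] F [ 0.1 -0.3  0.6] w 0.0941
tool delta mm [-7.3  2.3 12. ] turn [-0.54 -1.21  0.01] rows>= 0.3 0.2
```

View pics/side4.png

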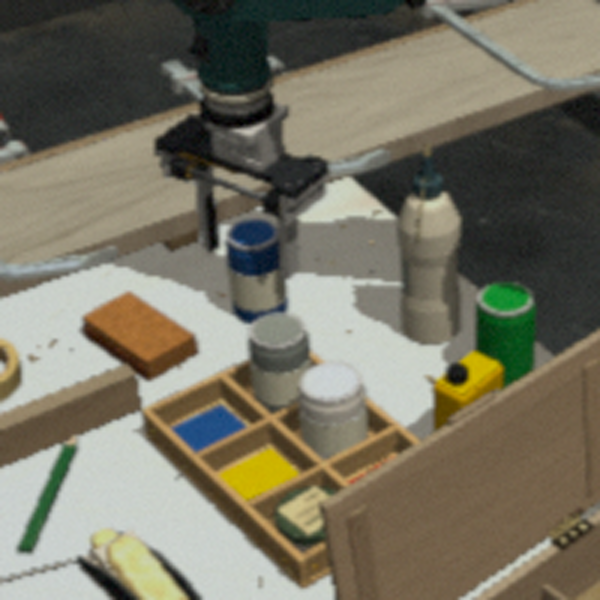

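```bash
cat >> h.py <<'E'
Ks=np.array([[559.23873594,0,320.90256106],[0,559.23873594,236.67324986],[0,0,1]])
Os=np.array([1.11753216,0.93633141,1.09674688]); As=R.from_euler('xyz',[-2.29121334,0.00938777,2.56031812]).as_matrix()
def projs(P):
    c=(np.atleast_2d(P)-Os)@As; q=c@Ks.T; return q[:,:2]/q[:,2:]
E
python3 - <<'E'
from h import *
f=lambda P:(projs(P)-[170,90])*3
print("can base,top",f([[.4925,-.4185,0],[.4925,-.4185,.1]]))
y=-1.139;ax=np.array([np.cos(y),np.sin(y),0]);t=np.array([.4974,-.424,.0572])
print("tcp",f(t),"tips",f([t+.05*ax,t-.05*ax]),"+z .1",f([t+.05*ax+[0,0,.097],t-.05*ax+[0,0,.097]]))
print("jar",projs([[.326,.284,0],[.326,.284,.085]]),"white",f([.537,-.17,.088]),"grey",f([.547,-.256,.098]),"crate corner",f([.507,-.308,.038]))
E
```

```text
can base,top [[259.4437788  304.95189341]
 [251.34101387 228.59109815]]
tcp [[248.40358499 260.97958415]] tips [[211.5131976  247.127162  ]
 [286.13044831 275.14610486]] +z .1 [[201.84130395 170.35058735]
 [279.01774036 197.61003963]]
jar [[441.20157301 304.05895074]
 [445.6948593  281.27261011]] white [[334.46351829 375.73450871]] grey [[280.79891953 325.48855631]] crate corner [[294.8667942  333.18709318]]
```

Call:
{"api": "jog_arm", "payload": {
  "series": [
    {"x":-0.007,"y":0.002,"z":0.006,"rx":-0.5,"ry":-1.2,"rz":0},
    {"x":0,"y":0,"z":0.005,"rx":0,"ry":0,"rz":0},
    {"x":0,"y":0,"z":0,"rx":0,"ry":0,"rz":0}
  ],
  "claw": 1
}}

```text
time: 4.1
tool_pos: [0.4939, -0.4195, 0.0487]
ee_rot: [-3.14, -0.004, -1.139]
wrist_force: [-0.5, 1.0, 1.3]
width: 0.0938
```

```bash
python3 - <<'E'
from h import *
from bench import robot,cams
go(robot,.4925,-.4185,.045)
E
```

```text
t 4.1 pos [ 0.4939 -0.4195  0.0487] rot [-3.14  -0.004 -1.139] q [-7.920e-01  3.740e-01  1.341e+00  1.000e-03  1.423e+00  3.470e-01] F [-0.5  1.   1.3] w 0.0938
tool delta mm [-1.5  0.9  3.7] turn [-0.11 -0.21  0.  ] rows>= 0.1 0.0
```

Good. Small trim, then close.

Call:
{"api": "jog_arm", "payload": {
  "series": [
    {"x":-0.0015,"y":0.001,"z":0.003,"rx":-0.1,"ry":-0.2,"rz":0},
    {"x":0,"y":0,"z":0,"rx":0,"ry":0,"rz":0}
  ],
  "claw": 1
}}

```text
time: 4.27
tool_pos: [0.4927, -0.4188, 0.0462]
ee_rot: [-3.141, -0.001, -1.139]
wrist_force: [-0.7, -0.7, -0.4]
width: 0.0935
```

Call:
{"api": "jog_arm", "payload": {
  "series": [
    {"x":0,"y":0,"z":0,"rx":0,"ry":0,"rz":0},
    {"x":0,"y":0,"z":0,"rx":0,"ry":0,"rz":0},
    {"x":0,"y":0,"z":0,"rx":0,"ry":0,"rz":0},
    {"x":0,"y":0,"z":0,"rx":0,"ry":0,"rz":0},
    {"x":0,"y":0,"z":0,"rx":0,"ry":0,"rz":0},
    {"x":0,"y":0,"z":0,"rx":0,"ry":0,"rz":0},
    {"x":0,"y":0,"z":0,"rx":0,"ry":0,"rz":0}
  ],
  "claw": 0
}}

```text
time: 4.85
tool_pos: [0.4927, -0.4184, 0.0473]
ee_rot: [-3.141, -0.001, -1.139]
wrist_force: [0.6, 0.3, -0.1]
width: 0.0593
```

```bash
python3 - <<'E'
from h import *
from bench import robot,cams
go(robot,.4925,-.4185,.19,-1.473)
E
```

```text
t 4.85 pos [ 0.4927 -0.4184  0.0473] rot [-3.141e+00 -1.000e-03 -1.139e+00] q [-7.920e-01  3.730e-01  1.344e+00  1.000e-03  1.423e+00  3.470e-01] F [ 0.6  0.3 -0.1] w 0.0593
tool delta mm [ 1.000e-01  1.000e-01 -1.427e+02] turn [-0.06 -0.05 19.15] rows>= 3.4 2.7
```

Call:
{"api": "jog_arm", "payload": {
  "series": [
    {"x":0,"y":0,"z":-0.01,"rx":0,"ry":0,"rz":0},
    {"x":0,"y":0,"z":-0.02,"rx":0,"ry":0,"rz":0},
    {"x":0,"y":0,"z":-0.025,"rx":0,"ry":0,"rz":4},
    {"x":0,"y":0,"z":-0.025,"rx":0,"ry":0,"rz":4},
    {"x":0,"y":0,"z":-0.025,"rx":0,"ry":0,"rz":4},
    {"x":0,"y":0,"z":-0.025,"rx":0,"ry":0,"rz":4},
    {"x":0,"y":0,"z":-0.012,"rx":0,"ry":0,"rz":2},
    {"x":0,"y":0,"z":0,"rx":0,"ry":0,"rz":0},
    {"x":0,"y":0,"z":0,"rx":0,"ry":0,"rz":0}
  ],
  "claw": 0
}}

```text
time: 5.6
tool_pos: [0.4882, -0.4151, 0.1838]
ee_rot: [3.127, 0.017, -1.468]
wrist_force: [0.0, -0.1, -5.4]
width: 0.0597
```

```bash
python3 - <<'E'
from h import *
from bench import robot,cams
go(robot,.6377,-.2508,.2,-1.473)
E
```

```text
t 5.6 pos [ 0.4882 -0.4151  0.1838] rot [ 3.127  0.017 -1.468] q [-7.930e-01  3.130e-01  1.148e+00 -1.000e-03  1.703e+00  6.750e-01] F [ 0.  -0.1 -5.4] w 0.0597
tool delta mm [-148.4 -165.3  -16.1] turn [0.86 0.97 0.29] rows>= 5.3 0.2
```

Call:
{"api": "jog_arm", "payload": {
  "series": [
    {"x":-0.01,"y":-0.011,"z":-0.006,"rx":0.9,"ry":1,"rz":0.3},
    {"x":-0.018,"y":-0.02,"z":-0.004,"rx":0,"ry":0,"rz":0},
    {"x":-0.022,"y":-0.024,"z":-0.002,"rx":0,"ry":0,"rz":0},
    {"x":-0.022,"y":-0.024,"z":-0.002,"rx":0,"ry":0,"rz":0},
    {"x":-0.022,"y":-0.024,"z":0,"rx":0,"ry":0,"rz":0},
    {"x":-0.02,"y":-0.023,"z":0,"rx":0,"ry":0,"rz":0},
    {"x":-0.014,"y":-0.017,"z":0,"rx":0,"ry":0,"rz":0},
    {"x":-0.008,"y":-0.01,"z":0,"rx":0,"ry":0,"rz":0},
    {"x":-0.002,"y":-0.002,"z":0,"rx":0,"ry":0,"rz":0},
    {"x":0,"y":0,"z":0,"rx":0,"ry":0,"rz":0}
  ],
  "claw": 0
}}

```text
time: 6.43
tool_pos: [0.626, -0.2545, 0.1739]
ee_rot: [3.113, 0.019, -1.471]
wrist_force: [-0.2, -0.6, -4.8]
width: 0.0597
```

```bash
python3 - <<'E'
from h import *
from bench import robot,cams
go(robot,.6377,-.2508,.13,-1.473)
s=cams.snapshot("top");im=s["img"][:,:,::-1];cv2.imwrite("pics/top5.png",cv2.resize(im[140:340,220:480],None,fx=3,fy=3,interpolation=cv2.INTER_CUBIC))
E
```

```text
t 6.43 pos [ 0.626  -0.2545  0.1739] rot [ 3.113  0.019 -1.471] q [-4.700e-01  4.060e-01  1.046e+00  1.000e-03  1.724e+00  1.000e+00] F [-0.2 -0.6 -4.8] w 0.0597
tool delta mm [ -1.6 -13.3  43.5] turn [1.65 1.09 0.15] rows>= 1.1 0.3
```

View pics/top5.png

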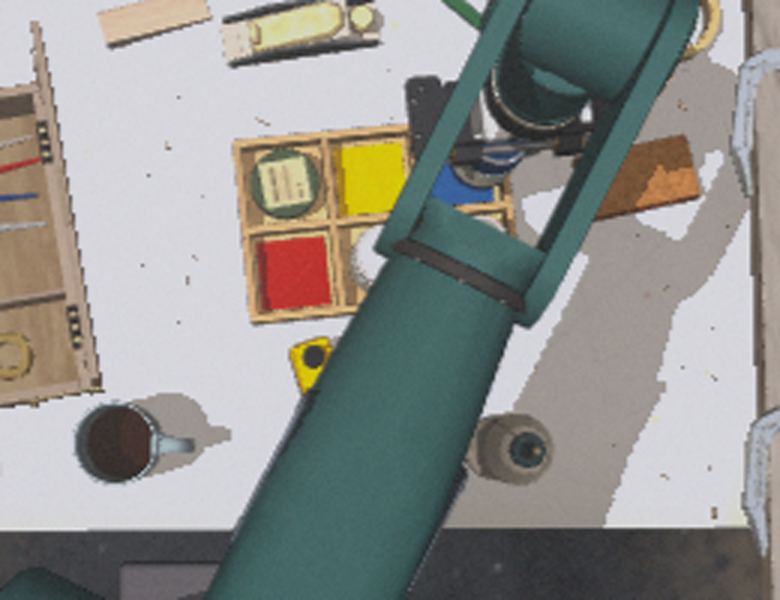

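Call:
{"api": "jog_arm", "payload": {
  "series": [
    {"x":-0.0015,"y":-0.007,"z":0.008,"rx":1,"ry":0.6,"rz":0.1},
    {"x":0,"y":-0.006,"z":0.012,"rx":0.6,"ry":0.5,"rz":0},
    {"x":0,"y":0,"z":0.012,"rx":0,"ry":0,"rz":0},
    {"x":0,"y":0,"z":0.012,"rx":0,"ry":0,"rz":0},
    {"x":0,"y":0,"z":0.008,"rx":0,"ry":0,"rz":0},
    {"x":0,"y":0,"z":0.002,"rx":0,"ry":0,"rz":0},
    {"x":0,"y":0,"z":0,"rx":0,"ry":0,"rz":0}
  ],
  "claw": 0
}}

```text
time: 7.07
tool_pos: [0.6309, -0.2609, 0.1145]
ee_rot: [3.134, -0.002, -1.484]
wrist_force: [0.3, 0.0, -5.3]
width: 0.0595
```

```bash
python3 - <<'E'
from h import *
from bench import robot,cams
go(robot,.6377,-.2508,.10,-1.473)
E
```

```text
t 7.07 pos [ 0.6309 -0.2609  0.1145] rot [ 3.134e+00 -2.000e-03 -1.484e+00] q [-0.472  0.418  1.148 -0.006  1.582  1.012] F [ 0.3  0.  -5.3] w 0.0595
tool delta mm [-9.5 -7.7 14.4] turn [ 0.44 -0.11 -0.61] rows>= 0.5 0.1
```

Call:
{"api": "jog_arm", "payload": {
  "series": [
    {"x":-0.005,"y":-0.004,"z":0.004,"rx":0.4,"ry":-0.1,"rz":-0.6},
    {"x":-0.0045,"y":-0.0035,"z":0.004,"rx":0,"ry":0,"rz":0},
    {"x":0,"y":0,"z":0,"rx":0,"ry":0,"rz":0},
    {"x":0,"y":0,"z":0,"rx":0,"ry":0,"rz":0}
  ],
  "claw": 0
}}

```text
time: 7.4
tool_pos: [0.6382, -0.2508, 0.1067]
ee_rot: [-3.14, -0.001, -1.473]
wrist_force: [-0.1, 0.1, -3.5]
width: 0.0595
```

```bash
python3 - <<'E'
from h import *
from bench import robot,cams
go(robot,.6377,-.2508,.057,-1.473)
E
```

```text
t 7.4 pos [ 0.6382 -0.2508  0.1067] rot [-3.140e+00 -1.000e-03 -1.473e+00] q [-0.457  0.422  1.157  0.     1.561  1.016] F [-0.1  0.1 -3.5] w 0.0595
tool delta mm [-0.   0.5 49.7] turn [-0.07 -0.04 -0.02] rows>= 1.2 0.0
```

Excellent. Descend slowly (8 mm rows), pausing above contact.

Call:
{"api": "jog_arm", "payload": {
  "series": [
    {"x":0,"y":0,"z":0.006,"rx":0,"ry":0,"rz":0},
    {"x":0,"y":0,"z":0.008,"rx":0,"ry":0,"rz":0},
    {"x":0,"y":0,"z":0.008,"rx":0,"ry":0,"rz":0},
    {"x":0,"y":0,"z":0.008,"rx":0,"ry":0,"rz":0},
    {"x":0,"y":0,"z":0.004,"rx":0,"ry":0,"rz":0},
    {"x":0,"y":0,"z":0,"rx":0,"ry":0,"rz":0}
  ],
  "claw": 0
}}

```text
time: 7.9
tool_pos: [0.6392, -0.2503, 0.0703]
ee_rot: [-3.139, -0.002, -1.472]
wrist_force: [0.2, 0.3, -5.1]
width: 0.0602
```

```bash
python3 - <<'E'
from h import *
from bench import robot,cams
go(robot,.6377,-.2508,.057,-1.473)
E
```

```text
t 7.9 pos [ 0.6392 -0.2503  0.0703] rot [-3.139e+00 -2.000e-03 -1.472e+00] q [-0.456  0.442  1.203 -0.     1.493  1.016] F [ 0.2  0.3 -5.1] w 0.0602
tool delta mm [ 0.3  1.6 13.3] turn [-0.17 -0.11  0.06] rows>= 0.3 0.0
```

Call:
{"api": "jog_arm", "payload": {
  "series": [
    {"x":0,"y":0.0015,"z":0.004,"rx":-0.2,"ry":-0.1,"rz":0},
    {"x":0,"y":0,"z":0.003,"rx":0,"ry":0,"rz":0},
    {"x":0,"y":0,"z":0.003,"rx":0,"ry":0,"rz":0},
    {"x":0,"y":0,"z":0.002,"rx":0,"ry":0,"rz":0}
  ],
  "claw": 0
}}

```text
time: 8.23
tool_pos: [0.6374, -0.2508, 0.0574]
ee_rot: [3.14, 0.0, -1.472]
wrist_force: [-2.1, 2.0, 2.9]
width: 0.0598
```

Call:
{"api": "jog_arm", "payload": {
  "series": [
    {"x":0,"y":0,"z":0.002,"rx":0,"ry":0,"rz":0}
  ],
  "claw": 0
}}

```text
time: 8.32
tool_pos: [0.6375, -0.2507, 0.0573]
ee_rot: [3.141, -0.0, -1.472]
wrist_force: [-4.3, 3.0, 7.9]
width: 0.0597
```

Call:
{"api": "jog_arm", "payload": {
  "series": [
    {"x":0,"y":0,"z":0,"rx":0,"ry":0,"rz":0},
    {"x":0,"y":0,"z":0,"rx":0,"ry":0,"rz":0},
    {"x":0,"y":0,"z":0,"rx":0,"ry":0,"rz":0},
    {"x":0,"y":0,"z":0,"rx":0,"ry":0,"rz":0}
  ],
  "claw": 0.85
}}

```text
time: 8.65
tool_pos: [0.6413, -0.2526, 0.0634]
ee_rot: [-3.131, -0.007, -1.472]
wrist_force: [-0.8, 0.6, 0.6]
width: 0.0794
```

Call:
{"api": "jog_arm", "payload": {
  "series": [
    {"x":0,"y":0,"z":-0.015,"rx":0,"ry":0,"rz":0},
    {"x":0,"y":0,"z":-0.025,"rx":0,"ry":0,"rz":0},
    {"x":0,"y":0,"z":-0.03,"rx":0,"ry":0,"rz":0},
    {"x":0,"y":0,"z":-0.03,"rx":0,"ry":0,"rz":0},
    {"x":0,"y":0,"z":-0.03,"rx":0,"ry":0,"rz":0},
    {"x":0,"y":0,"z":-0.02,"rx":0,"ry":0,"rz":0},
    {"x":0,"y":0,"z":0,"rx":0,"ry":0,"rz":0}
  ],
  "claw": 0.85
}}

```text
time: 9.23
tool_pos: [0.6399, -0.252, 0.2193]
ee_rot: [-3.13, -0.008, -1.473]
wrist_force: [-0.2, -0.1, 0.7]
width: 0.0796
```

```bash
python3 - <<'E'
from h import *
from bench import robot,cams
# tin: long axis .29 -> jaws across at .29-pi/2
go(robot,.4285,-.105,.2,.29-np.pi/2)
s=cams.snapshot("side");im=s["img"][:,:,::-1];cv2.imwrite("pics/side6.png",cv2.resize(im[90:290,170:370],None,fx=3,fy=3,interpolation=cv2.INTER_CUBIC))
E
```

```text
t 9.23 pos [ 0.6399 -0.252   0.2193] rot [-3.13  -0.008 -1.473] q [-4.570e-01  3.900e-01  9.780e-01 -1.000e-03  1.760e+00  1.015e+00] F [-0.2 -0.1  0.7] w 0.0796
tool delta mm [-167.2  196.2   15.8] turn [ -0.61  -0.5  -10.98] rows>= 6.2 1.5
```

View pics/side6.png

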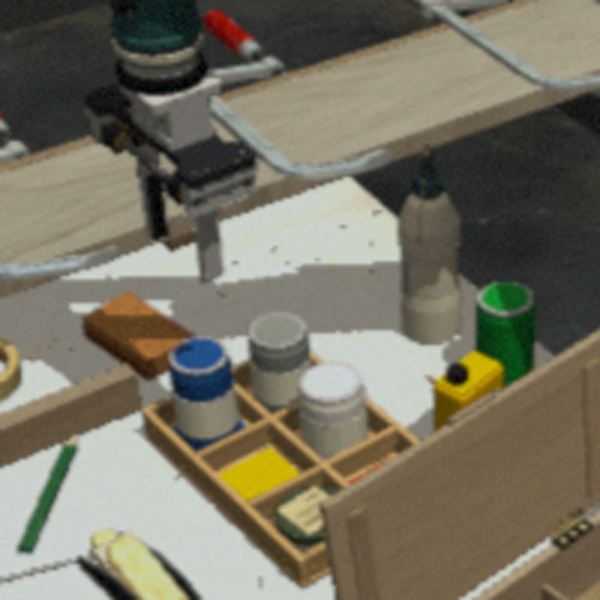

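Call:
{"api": "jog_arm", "payload": {
  "series": [
    {"x":-0.01,"y":0.012,"z":0,"rx":-0.6,"ry":-0.5,"rz":-2},
    {"x":-0.02,"y":0.024,"z":0,"rx":0,"ry":0,"rz":-3},
    {"x":-0.025,"y":0.03,"z":0,"rx":0,"ry":0,"rz":-3},
    {"x":-0.025,"y":0.03,"z":0,"rx":0,"ry":0,"rz":-3},
    {"x":-0.023,"y":0.03,"z":0,"rx":0,"ry":0,"rz":0},
    {"x":-0.018,"y":0.025,"z":0,"rx":0,"ry":0,"rz":0},
    {"x":-0.01,"y":0.014,"z":0,"rx":0,"ry":0,"rz":0},
    {"x":0,"y":0,"z":0,"rx":0,"ry":0,"rz":0},
    {"x":0,"y":0,"z":0,"rx":0,"ry":0,"rz":0}
  ],
  "claw": 0.85
}}

```text
time: 10.03
tool_pos: [0.4369, -0.1557, 0.1965]
ee_rot: [3.123, 0.019, -1.271]
wrist_force: [-0.1, -1.0, -0.1]
width: 0.0803
```

```bash
python3 - <<'E'
from h import *
from bench import robot,cams
go(robot,.4285,-.105,.15,.29-np.pi/2)
E
```

```text
t 10.03 pos [ 0.4369 -0.1557  0.1965] rot [ 3.123  0.019 -1.271] q [-4.650e-01 -8.400e-02  1.560e+00  1.000e-03  1.692e+00  8.060e-01] F [-0.1 -1.  -0.1] w 0.0803
tool delta mm [-50.1  -7.9  47.3] turn [1.06 1.07 0.57] rows>= 1.7 0.2
```

Call:
{"api": "jog_arm", "payload": {
  "series": [
    {"x":-0.015,"y":-0.002,"z":0.008,"rx":1,"ry":1,"rz":0.5},
    {"x":-0.02,"y":-0.003,"z":0.012,"rx":0,"ry":0,"rz":0},
    {"x":-0.012,"y":-0.002,"z":0.012,"rx":0,"ry":0,"rz":0},
    {"x":-0.003,"y":0,"z":0.012,"rx":0,"ry":0,"rz":0},
    {"x":0,"y":0,"z":0,"rx":0,"ry":0,"rz":0},
    {"x":0,"y":0,"z":0,"rx":0,"ry":0,"rz":0}
  ],
  "claw": 0.85
}}

```text
time: 10.53
tool_pos: [0.4326, -0.1057, 0.1451]
ee_rot: [3.138, 0.004, -1.282]
wrist_force: [0.1, 0.1, -0.0]
width: 0.0798
```

```bash
python3 - <<'E'
from h import *
from bench import robot,cams
go(robot,.4285,-.105,.125,.29-np.pi/2)
s=cams.snapshot("side");im=s["img"][:,:,::-1];cv2.imwrite("pics/side7.png",cv2.resize(im[90:290,170:370],None,fx=3,fy=3,interpolation=cv2.INTER_CUBIC))
E
```

```text
t 10.53 pos [ 0.4326 -0.1057  0.1451] rot [ 3.138  0.004 -1.282] q [-0.367 -0.125  1.699  0.     1.573  0.915] F [ 0.1  0.1 -0. ] w 0.0798
tool delta mm [-1.8  3.7 20.1] turn [ 0.23  0.21 -0.08] rows>= 0.5 0.0
```

View pics/side7.png

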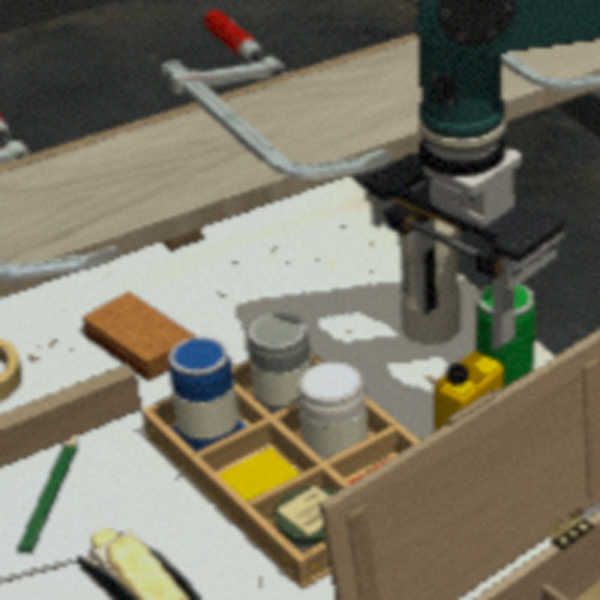

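Call:
{"api": "jog_arm", "payload": {
  "series": [
    {"x":-0.002,"y":0.004,"z":0.008,"rx":0.2,"ry":0.2,"rz":0},
    {"x":0,"y":0,"z":0.014,"rx":0,"ry":0,"rz":0},
    {"x":0,"y":0,"z":0.014,"rx":0,"ry":0,"rz":0},
    {"x":0,"y":0,"z":0.014,"rx":0,"ry":0,"rz":0},
    {"x":0,"y":0,"z":0.014,"rx":0,"ry":0,"rz":0},
    {"x":0,"y":0,"z":0.01,"rx":0,"ry":0,"rz":0},
    {"x":0,"y":0,"z":0.004,"rx":0,"ry":0,"rz":0},
    {"x":0,"y":0,"z":0,"rx":0,"ry":0,"rz":0}
  ],
  "claw": 0.85
}}

```text
time: 11.25
tool_pos: [0.4319, -0.11, 0.0655]
ee_rot: [-3.136, -0.006, -1.287]
wrist_force: [-0.3, 0.3, -0.1]
width: 0.0798
```

```bash
python3 - <<'E'
from h import *
from bench import robot,cams
go(robot,.4285,-.105,.045,.29-np.pi/2)
E
```

```text
t 11.25 pos [ 0.4319 -0.11    0.0655] rot [-3.136 -0.006 -1.287] q [-3.760e-01 -8.100e-02  1.822e+00 -1.000e-03  1.392e+00  9.120e-01] F [-0.3  0.3 -0.1] w 0.0798
tool delta mm [-5.8  2.  20.5] turn [-0.32 -0.35 -0.37] rows>= 0.5 0.1
```

Call:
{"api": "jog_arm", "payload": {
  "series": [
    {"x":-0.005,"y":0.002,"z":0.006,"rx":-0.3,"ry":-0.3,"rz":-0.4},
    {"x":0,"y":0,"z":0.008,"rx":0,"ry":0,"rz":0},
    {"x":0,"y":0,"z":0.004,"rx":0,"ry":0,"rz":0},
    {"x":0,"y":0,"z":0,"rx":0,"ry":0,"rz":0}
  ],
  "claw": 0.85
}}

```text
time: 11.58
tool_pos: [0.4298, -0.1062, 0.0478]
ee_rot: [-3.139, -0.003, -1.28]
wrist_force: [0.8, -0.2, 0.3]
width: 0.0799
```

```bash
python3 - <<'E'
from h import *
from bench import robot,cams
go(robot,.4285,-.105,.045,.29-np.pi/2)
E
```

```text
t 11.58 pos [ 0.4298 -0.1062  0.0478] rot [-3.139e+00 -3.000e-03 -1.280e+00] q [-0.37  -0.068  1.847 -0.     1.358  0.91 ] F [ 0.8 -0.2  0.3] w 0.0799
tool delta mm [-1.5  0.9  2.8] turn [-0.17 -0.16  0.04] rows>= 0.1 0.0
```

Call:
{"api": "jog_arm", "payload": {
  "series": [
    {"x":-0.0015,"y":0.001,"z":0.002,"rx":-0.2,"ry":-0.2,"rz":0},
    {"x":0,"y":0,"z":0,"rx":0,"ry":0,"rz":0}
  ],
  "claw": 0.85
}}

```text
time: 11.75
tool_pos: [0.4286, -0.105, 0.0458]
ee_rot: [3.141, 0.001, -1.28]
wrist_force: [-1.0, 0.8, -0.8]
width: 0.0799
```

Call:
{"api": "jog_arm", "payload": {
  "series": [
    {"x":0,"y":0,"z":0,"rx":0,"ry":0,"rz":0},
    {"x":0,"y":0,"z":0,"rx":0,"ry":0,"rz":0},
    {"x":0,"y":0,"z":0,"rx":0,"ry":0,"rz":0},
    {"x":0,"y":0,"z":0,"rx":0,"ry":0,"rz":0},
    {"x":0,"y":0,"z":0,"rx":0,"ry":0,"rz":0},
    {"x":0,"y":0,"z":0,"rx":0,"ry":0,"rz":0},
    {"x":0,"y":0,"z":0,"rx":0,"ry":0,"rz":0}
  ],
  "claw": 0
}}

```text
time: 12.33
tool_pos: [0.4295, -0.1049, 0.0472]
ee_rot: [-3.14, -0.0, -1.28]
wrist_force: [-0.4, 1.6, 1.0]
width: 0.0401
```

Call:
{"api": "jog_arm", "payload": {
  "series": [
    {"x":0,"y":0,"z":-0.01,"rx":0,"ry":0,"rz":0},
    {"x":0,"y":0,"z":-0.02,"rx":0,"ry":0,"rz":0},
    {"x":0,"y":0,"z":-0.025,"rx":0,"ry":0,"rz":2},
    {"x":0,"y":0,"z":-0.025,"rx":0,"ry":0,"rz":3},
    {"x":0,"y":0,"z":-0.025,"rx":0,"ry":0,"rz":3},
    {"x":0,"y":0,"z":-0.025,"rx":0,"ry":0,"rz":2},
    {"x":0,"y":0,"z":-0.012,"rx":0,"ry":0,"rz":1},
    {"x":0,"y":0,"z":0,"rx":0,"ry":0,"rz":0},
    {"x":0,"y":0,"z":0,"rx":0,"ry":0,"rz":0}
  ],
  "claw": 0
}}

```text
time: 13.08
tool_pos: [0.4231, -0.1035, 0.1897]
ee_rot: [3.125, 0.007, -1.481]
wrist_force: [0.4, 0.1, -4.1]
width: 0.0399
```

```bash
python3 - <<'E'
from h import *
from bench import robot,cams
go(robot,.6290,-.163,.2,-1.473)
s=cams.snapshot("side");im=s["img"][:,:,::-1];cv2.imwrite("pics/side8.png",cv2.resize(im[90:290,170:370],None,fx=3,fy=3,interpolation=cv2.INTER_CUBIC))
E
```

```text
t 13.08 pos [ 0.4231 -0.1035  0.1897] rot [ 3.125  0.007 -1.481] q [-3.690e-01 -1.530e-01  1.635e+00 -1.000e-03  1.677e+00  1.112e+00] F [ 0.4  0.1 -4.1] w 0.0399
tool delta mm [  77.7 -199.6  -14.2] turn [ 0.96  0.4  -0.46] rows>= 5.1 0.2
```

View pics/side8.png

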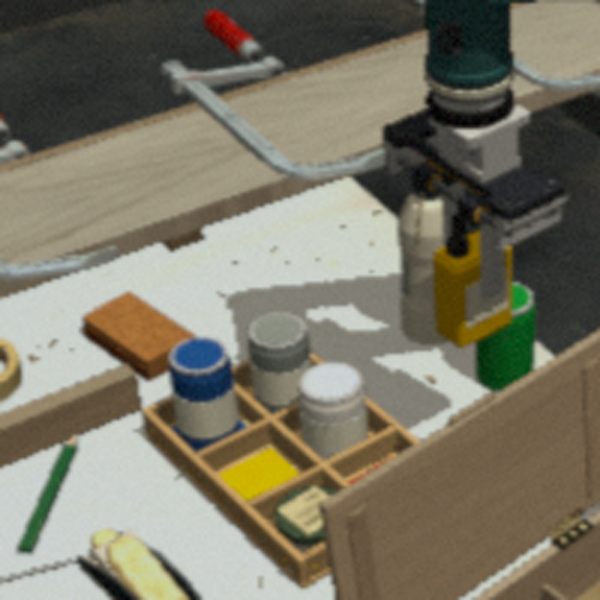

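Call:
{"api": "jog_arm", "payload": {
  "series": [
    {"x":0.005,"y":-0.013,"z":-0.006,"rx":1,"ry":0.4,"rz":-0.4},
    {"x":0.009,"y":-0.023,"z":-0.005,"rx":0,"ry":0,"rz":0},
    {"x":0.011,"y":-0.028,"z":-0.003,"rx":0,"ry":0,"rz":0},
    {"x":0.011,"y":-0.028,"z":-0.002,"rx":0.2,"ry":0,"rz":0},
    {"x":0.011,"y":-0.028,"z":0,"rx":0.2,"ry":0,"rz":0},
    {"x":0.011,"y":-0.028,"z":0,"rx":0.2,"ry":0,"rz":0},
    {"x":0.009,"y":-0.023,"z":0,"rx":0.2,"ry":0,"rz":0},
    {"x":0.005,"y":-0.013,"z":0,"rx":0,"ry":0,"rz":0},
    {"x":0,"y":0,"z":0,"rx":0,"ry":0,"rz":0},
    {"x":0,"y":0,"z":0,"rx":0,"ry":0,"rz":0}
  ],
  "claw": 0
}}

```text
time: 13.97
tool_pos: [0.6217, -0.1589, 0.1858]
ee_rot: [3.139, 0.009, -1.468]
wrist_force: [0.3, -0.4, -4.1]
width: 0.0401
```

```bash
python3 - <<'E'
from h import *
from bench import robot,cams
go(robot,.6290,-.163,.13,-1.473)
E
```

```text
t 13.97 pos [ 0.6217 -0.1589  0.1858] rot [ 3.139  0.009 -1.468] q [-0.342  0.301  1.159  0.007  1.687  1.127] F [ 0.3 -0.4 -4.1] w 0.0401
tool delta mm [ 5.3 -7.  55.8] turn [0.14 0.51 0.27] rows>= 1.4 0.1
```

Call:
{"api": "jog_arm", "payload": {
  "series": [
    {"x":0.003,"y":-0.004,"z":0.008,"rx":0.1,"ry":0.5,"rz":0.2},
    {"x":0.002,"y":-0.003,"z":0.012,"rx":0,"ry":0,"rz":0},
    {"x":0,"y":0,"z":0.012,"rx":0,"ry":0,"rz":0},
    {"x":0,"y":0,"z":0.012,"rx":0,"ry":0,"rz":0},
    {"x":0,"y":0,"z":0.012,"rx":0,"ry":0,"rz":0},
    {"x":0,"y":0,"z":0.008,"rx":0,"ry":0,"rz":0},
    {"x":0,"y":0,"z":0,"rx":0,"ry":0,"rz":0},
    {"x":0,"y":0,"z":0,"rx":0,"ry":0,"rz":0}
  ],
  "claw": 0
}}

```text
time: 14.63
tool_pos: [0.6237, -0.1614, 0.1096]
ee_rot: [3.131, 0.004, -1.471]
wrist_force: [0.4, 0.2, -3.8]
width: 0.0397
```

```bash
python3 - <<'E'
from h import *
from bench import robot,cams
go(robot,.6290,-.163,.1,-1.473)
E
```

```text
t 14.63 pos [ 0.6237 -0.1614  0.1096] rot [ 3.131  0.004 -1.471] q [-3.410e-01  3.390e-01  1.262e+00 -1.000e-03  1.552e+00  1.131e+00] F [ 0.4  0.2 -3.8] w 0.0397
tool delta mm [ 2.2 -5.2  9.5] turn [0.61 0.22 0.11] rows>= 0.3 0.1
```

Call:
{"api": "jog_arm", "payload": {
  "series": [
    {"x":0.002,"y":-0.005,"z":0.004,"rx":0.6,"ry":0.2,"rz":0.1},
    {"x":0,"y":0,"z":0.004,"rx":0,"ry":0,"rz":0},
    {"x":0,"y":0,"z":0,"rx":0,"ry":0,"rz":0},
    {"x":0,"y":0,"z":0,"rx":0,"ry":0,"rz":0}
  ],
  "claw": 0
}}

```text
time: 14.97
tool_pos: [0.6302, -0.1632, 0.1027]
ee_rot: [-3.137, -0.002, -1.473]
wrist_force: [0.6, -0.9, -3.9]
width: 0.0398
```

```bash
python3 - <<'E'
from h import *
from bench import robot,cams
go(robot,.6290,-.163,.057,-1.473)
E
```

```text
t 14.97 pos [ 0.6302 -0.1632  0.1027] rot [-3.137e+00 -2.000e-03 -1.473e+00] q [-0.341  0.345  1.268  0.     1.524  1.132] F [ 0.6 -0.9 -3.9] w 0.0398
tool delta mm [-0.4  1.3 45.7] turn [-0.24 -0.09  0.  ] rows>= 1.1 0.0
```

Call:
{"api": "jog_arm", "payload": {
  "series": [
    {"x":0,"y":0.001,"z":0.006,"rx":-0.2,"ry":0,"rz":0},
    {"x":0,"y":0,"z":0.008,"rx":0,"ry":0,"rz":0},
    {"x":0,"y":0,"z":0.008,"rx":0,"ry":0,"rz":0},
    {"x":0,"y":0,"z":0.008,"rx":0,"ry":0,"rz":0},
    {"x":0,"y":0,"z":0.003,"rx":0,"ry":0,"rz":0},
    {"x":0,"y":0,"z":0,"rx":0,"ry":0,"rz":0}
  ],
  "claw": 0
}}

```text
time: 15.47
tool_pos: [0.6299, -0.1637, 0.0676]
ee_rot: [-3.139, -0.003, -1.473]
wrist_force: [0.0, 0.4, -3.9]
width: 0.0395
```

```bash
python3 - <<'E'
from h import *
from bench import robot,cams
go(robot,.6290,-.163,.057,-1.473)
E
```

```text
t 15.47 pos [ 0.6299 -0.1637  0.0676] rot [-3.139e+00 -3.000e-03 -1.473e+00] q [-3.410e-01  3.670e-01  1.311e+00 -1.000e-03  1.460e+00  1.132e+00] F [ 0.   0.4 -3.9] w 0.0395
tool delta mm [-0.9  0.9 10.6] turn [-0.15 -0.15 -0.  ] rows>= 0.3 0.0
```

Call:
{"api": "jog_arm", "payload": {
  "series": [
    {"x":-0.001,"y":0.001,"z":0.004,"rx":-0.1,"ry":-0.1,"rz":0},
    {"x":0,"y":0,"z":0.003,"rx":0,"ry":0,"rz":0},
    {"x":0,"y":0,"z":0.002,"rx":0,"ry":0,"rz":0},
    {"x":0,"y":0,"z":0.001,"rx":0,"ry":0,"rz":0}
  ],
  "claw": 0
}}

```text
time: 15.8
tool_pos: [0.6288, -0.1626, 0.0572]
ee_rot: [-3.141, -0.0, -1.473]
wrist_force: [-3.1, 0.6, 3.8]
width: 0.04
```

Call:
{"api": "jog_arm", "payload": {
  "series": [
    {"x":0,"y":0,"z":0.002,"rx":0,"ry":0,"rz":0}
  ],
  "claw": 0
}}

```text
time: 15.88
tool_pos: [0.6289, -0.1626, 0.0572]
ee_rot: [-3.14, -0.001, -1.473]
wrist_force: [-5.4, 1.4, 7.2]
width: 0.0396
```

Call:
{"api": "jog_arm", "payload": {
  "series": [
    {"x":0,"y":0,"z":0,"rx":0,"ry":0,"rz":0},
    {"x":0,"y":0,"z":0,"rx":0,"ry":0,"rz":0},
    {"x":0,"y":0,"z":0,"rx":0,"ry":0,"rz":0},
    {"x":0,"y":0,"z":0,"rx":0,"ry":0,"rz":0}
  ],
  "claw": 0.65
}}

```text
time: 16.22
tool_pos: [0.6323, -0.1639, 0.062]
ee_rot: [-3.13, -0.006, -1.473]
wrist_force: [0.0, 0.0, -0.5]
width: 0.0601
```

Call:
{"api": "jog_arm", "payload": {
  "series": [
    {"x":0,"y":0,"z":-0.015,"rx":0,"ry":0,"rz":0},
    {"x":0,"y":0,"z":-0.025,"rx":0,"ry":0,"rz":0},
    {"x":0,"y":0,"z":-0.03,"rx":0,"ry":0,"rz":0},
    {"x":0,"y":0,"z":-0.03,"rx":0,"ry":0,"rz":0},
    {"x":0,"y":0,"z":-0.03,"rx":0,"ry":0,"rz":0},
    {"x":0,"y":0,"z":-0.02,"rx":0,"ry":0,"rz":0},
    {"x":0,"y":0,"z":0,"rx":0,"ry":0,"rz":0}
  ],
  "claw": 0.65
}}

```text
time: 16.8
tool_pos: [0.6304, -0.1634, 0.216]
ee_rot: [-3.132, -0.005, -1.473]
wrist_force: [-0.1, -0.2, 0.9]
width: 0.0611
```

```bash
python3 - <<'E'
from h import *
from bench import robot,cams
go(robot,.34,-.1,.25)
s=cams.snapshot("side");im=s["img"][:,:,::-1];cv2.imwrite("pics/side9.png",cv2.resize(im[90:290,170:370],None,fx=3,fy=3,interpolation=cv2.INTER_CUBIC))
E
```

```text
t 16.8 pos [ 0.6304 -0.1634  0.216 ] rot [-3.132 -0.005 -1.473] q [-3.400e-01  3.070e-01  1.093e+00 -1.000e-03  1.732e+00  1.133e+00] F [-0.1 -0.2  0.9] w 0.0611
tool delta mm [-91.2 282.5 -37. ] turn [-0.52 -0.28  0.  ] rows>= 7.2 0.1
```

View pics/side9.png

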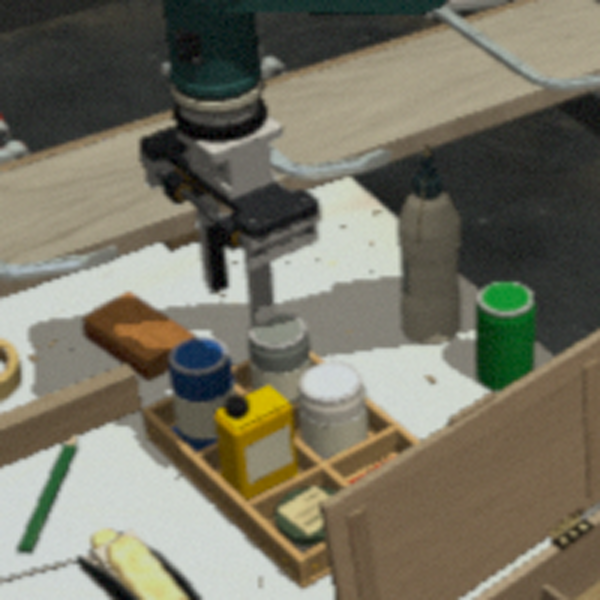

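Call:
{"api": "jog_arm", "payload": {
  "series": [
    {"x":0,"y":0.01,"z":-0.01,"rx":-0.5,"ry":-0.3,"rz":-5},
    {"x":0,"y":0.015,"z":-0.01,"rx":0,"ry":0,"rz":-6.5},
    {"x":0,"y":0.015,"z":-0.005,"rx":0,"ry":0,"rz":-6.5},
    {"x":0,"y":0.02,"z":-0.005,"rx":0,"ry":0,"rz":-6.5},
    {"x":0,"y":0.02,"z":0,"rx":0,"ry":0,"rz":-5},
    {"x":0,"y":0.02,"z":0,"rx":0,"ry":0,"rz":-2},
    {"x":0,"y":0,"z":0,"rx":0,"ry":0,"rz":0}
  ],
  "claw": 1
}}

```text
time: 17.43
tool_pos: [0.5336, -0.2009, 0.2295]
ee_rot: [3.131, 0.019, -0.893]
wrist_force: [1.4, 0.5, 0.8]
width: 0.0944
```

```bash
python3 - <<'E'
from h import *
from bench import robot,cams
go(robot,.32,-.06,.25,-.9)
E
```

```text
t 17.43 pos [ 0.5336 -0.2009  0.2295] rot [ 3.131  0.019 -0.893] q [-0.459  0.147  1.258 -0.002  1.759  0.434] F [1.4 0.5 0.8] w 0.0944
tool delta mm [-244.1   78.1  -14.9] turn [0.61 1.11 0.44] rows>= 6.2 0.2
```

Call:
{"api": "jog_arm", "payload": {
  "series": [
    {"x":-0.015,"y":0.005,"z":-0.006,"rx":0.6,"ry":1,"rz":0.4},
    {"x":-0.028,"y":0.009,"z":-0.006,"rx":0,"ry":0,"rz":0},
    {"x":-0.035,"y":0.011,"z":-0.006,"rx":0,"ry":0,"rz":0},
    {"x":-0.035,"y":0.011,"z":-0.004,"rx":0,"ry":0,"rz":0},
    {"x":-0.035,"y":0.011,"z":0,"rx":0,"ry":0,"rz":0},
    {"x":-0.035,"y":0.011,"z":0,"rx":0,"ry":0,"rz":0},
    {"x":-0.03,"y":0.01,"z":0,"rx":0,"ry":0,"rz":0},
    {"x":-0.015,"y":0.005,"z":0,"rx":0,"ry":0,"rz":0},
    {"x":0,"y":0,"z":0,"rx":0,"ry":0,"rz":0}
  ],
  "claw": 1
}}

```text
time: 18.18
tool_pos: [0.3259, -0.0584, 0.2347]
ee_rot: [3.133, 0.029, -0.91]
wrist_force: [1.1, 0.5, 0.2]
width: 0.0941
```

```bash
python3 - <<'E'
from h import *
from bench import robot,cams
go(robot,.326,.284,.25,-.9)
E
```

```text
t 18.18 pos [ 0.3259 -0.0584  0.2347] rot [ 3.133  0.029 -0.91 ] q [-0.358 -0.397  1.733  0.008  1.835  0.554] F [1.1 0.5 0.2] w 0.0941
tool delta mm [-270.6 -210.3   -9.3] turn [ 0.48  1.64 -0.55] rows>= 8.2 0.3
```

Call:
{"api": "jog_arm", "payload": {
  "series": [
    {"x":-0.013,"y":-0.01,"z":-0.003,"rx":0.5,"ry":1.6,"rz":-0.5},
    {"x":-0.024,"y":-0.019,"z":-0.003,"rx":0,"ry":0,"rz":0},
    {"x":-0.03,"y":-0.023,"z":-0.003,"rx":0,"ry":0,"rz":0},
    {"x":-0.03,"y":-0.023,"z":0,"rx":0,"ry":0,"rz":0},
    {"x":-0.03,"y":-0.023,"z":0,"rx":0,"ry":0,"rz":0},
    {"x":-0.03,"y":-0.023,"z":0,"rx":0,"ry":0,"rz":0},
    {"x":-0.03,"y":-0.023,"z":0,"rx":0,"ry":0,"rz":0},
    {"x":-0.028,"y":-0.022,"z":0,"rx":0,"ry":0,"rz":0},
    {"x":-0.02,"y":-0.016,"z":0,"rx":0,"ry":0,"rz":0},
    {"x":-0.01,"y":-0.008,"z":0,"rx":0,"ry":0,"rz":0},
    {"x":0,"y":0,"z":0,"rx":0,"ry":0,"rz":0},
    {"x":0,"y":0,"z":0,"rx":0,"ry":0,"rz":0}
  ],
  "claw": 1
}}

```text
time: 19.18
tool_pos: [0.3304, 0.2704, 0.2265]
ee_rot: [3.128, 0.006, -0.911]
wrist_force: [0.9, 1.3, 0.5]
width: 0.094
```

```bash
python3 - <<'E'
from h import *
from bench import robot,cams
go(robot,.326,.284,.15,-.9)
s=cams.snapshot("side");im=s["img"][:,:,::-1];cv2.imwrite("pics/side10.png",cv2.resize(im[90:390,220:520],None,fx=2,fy=2,interpolation=cv2.INTER_CUBIC))
E
```

```text
t 19.18 pos [0.3304 0.2704 0.2265] rot [ 3.128  0.006 -0.911] q [ 0.55  -0.183  1.588  0.004  1.75   1.462] F [0.9 1.3 0.5] w 0.094
tool delta mm [-13.   -5.9  76.5] turn [ 0.78  0.32 -0.65] rows>= 1.9 0.1
```

View pics/side10.png

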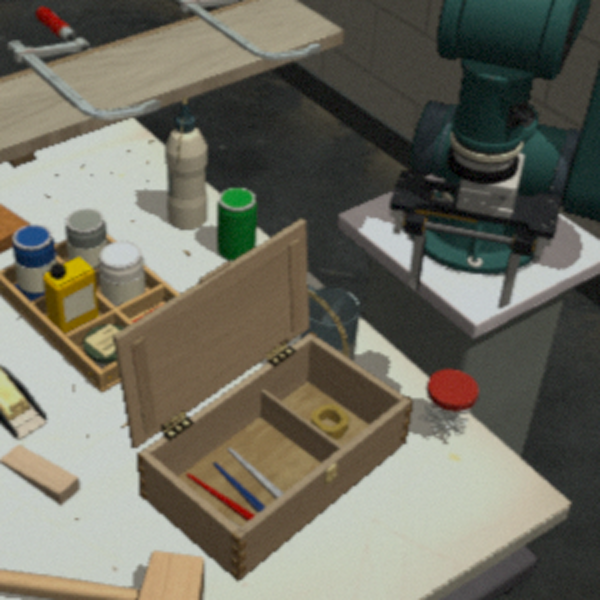

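Call:
{"api": "jog_arm", "payload": {
  "series": [
    {"x":-0.007,"y":-0.003,"z":0.012,"rx":0.8,"ry":0.3,"rz":-0.6},
    {"x":-0.006,"y":-0.003,"z":0.02,"rx":0,"ry":0,"rz":0},
    {"x":0,"y":0,"z":0.02,"rx":0,"ry":0,"rz":0},
    {"x":0,"y":0,"z":0.018,"rx":0,"ry":0,"rz":0},
    {"x":0,"y":0,"z":0.01,"rx":0,"ry":0,"rz":0},
    {"x":0,"y":0,"z":0,"rx":0,"ry":0,"rz":0},
    {"x":0,"y":0,"z":0,"rx":0,"ry":0,"rz":0}
  ],
  "claw": 1
}}

```text
time: 19.82
tool_pos: [0.3313, 0.2777, 0.1427]
ee_rot: [-3.14, -0.002, -0.916]
wrist_force: [0.1, -0.3, -0.6]
width: 0.0938
```

```bash
python3 - <<'E'
from h import *
from bench import robot,cams
go(robot,.326,.284,.11,-.9)
E
```

```text
t 19.82 pos [0.3313 0.2777 0.1427] rot [-3.14e+00 -2.00e-03 -9.16e-01] q [ 0.568 -0.16   1.734 -0.002  1.565  1.484] F [ 0.1 -0.3 -0.6] w 0.0938
tool delta mm [-8.3  0.4 32.7] turn [-0.12 -0.14 -0.92] rows>= 0.8 0.1
```

Call:
{"api": "jog_arm", "payload": {
  "series": [
    {"x":-0.005,"y":0,"z":0.005,"rx":-0.1,"ry":-0.1,"rz":-0.9},
    {"x":-0.003,"y":0,"z":0.01,"rx":0,"ry":0,"rz":0},
    {"x":0,"y":0,"z":0.01,"rx":0,"ry":0,"rz":0},
    {"x":0,"y":0,"z":0.002,"rx":0,"ry":0,"rz":0},
    {"x":0,"y":0,"z":0,"rx":0,"ry":0,"rz":0}
  ],
  "claw": 1
}}

```text
time: 20.23
tool_pos: [0.3285, 0.2849, 0.1168]
ee_rot: [-3.135, -0.001, -0.901]
wrist_force: [-0.1, -0.0, 0.5]
width: 0.0937
```

```bash
python3 - <<'E'
from h import *
from bench import robot,cams
go(robot,.326,.284,.045,-.9)
E
```

```text
t 20.23 pos [0.3285 0.2849 0.1168] rot [-3.135e+00 -1.000e-03 -9.010e-01] q [ 5.840e-01 -1.440e-01  1.773e+00 -1.000e-03  1.506e+00  1.486e+00] F [-0.1 -0.   0.5] w 0.0937
tool delta mm [-0.9  3.  71.8] turn [-0.4  -0.07 -0.07] rows>= 1.7 0.1
```

Call:
{"api": "jog_arm", "payload": {
  "series": [
    {"x":-0.001,"y":0.003,"z":0.006,"rx":-0.4,"ry":0,"rz":0},
    {"x":0,"y":0,"z":0.012,"rx":0,"ry":0,"rz":0},
    {"x":0,"y":0,"z":0.012,"rx":0,"ry":0,"rz":0},
    {"x":0,"y":0,"z":0.012,"rx":0,"ry":0,"rz":0},
    {"x":0,"y":0,"z":0.004,"rx":0,"ry":0,"rz":0},
    {"x":0,"y":0,"z":0,"rx":0,"ry":0,"rz":0}
  ],
  "claw": 1
}}

```text
time: 20.73
tool_pos: [0.3256, 0.2846, 0.0694]
ee_rot: [-3.14, -0.002, -0.9]
wrist_force: [0.2, 0.0, 0.1]
width: 0.0939
```

```bash
python3 - <<'E'
from h import *
from bench import robot,cams
go(robot,.326,.284,.045,-.9)
E
```

```text
t 20.73 pos [0.3256 0.2846 0.0694] rot [-3.14e+00 -2.00e-03 -9.00e-01] q [ 5.880e-01 -1.100e-01  1.840e+00 -1.000e-03  1.409e+00  1.489e+00] F [0.2 0.  0.1] w 0.0939
tool delta mm [ 0.7  0.1 24.4] turn [-0.1  -0.09 -0.01] rows>= 0.6 0.0
```

Call:
{"api": "jog_arm", "payload": {
  "series": [
    {"x":0.0005,"y":0,"z":0.008,"rx":0,"ry":0,"rz":0},
    {"x":0,"y":0,"z":0.01,"rx":0,"ry":0,"rz":0},
    {"x":0,"y":0,"z":0.004,"rx":0,"ry":0,"rz":0},
    {"x":0,"y":0,"z":0,"rx":0,"ry":0,"rz":0},
    {"x":0,"y":0,"z":0,"rx":0,"ry":0,"rz":0}
  ],
  "claw": 1
}}

```text
time: 21.15
tool_pos: [0.3267, 0.2848, 0.0465]
ee_rot: [-3.138, -0.002, -0.9]
wrist_force: [-0.9, 0.1, 0.7]
width: 0.0938
```

Call:
{"api": "jog_arm", "payload": {
  "series": [
    {"x":0,"y":0,"z":0,"rx":0,"ry":0,"rz":0},
    {"x":0,"y":0,"z":0,"rx":0,"ry":0,"rz":0},
    {"x":0,"y":0,"z":0,"rx":0,"ry":0,"rz":0},
    {"x":0,"y":0,"z":0,"rx":0,"ry":0,"rz":0},
    {"x":0,"y":0,"z":0,"rx":0,"ry":0,"rz":0},
    {"x":0,"y":0,"z":0,"rx":0,"ry":0,"rz":0},
    {"x":0,"y":0,"z":0,"rx":0,"ry":0,"rz":0}
  ],
  "claw": 0
}}

```text
time: 21.73
tool_pos: [0.3275, 0.2855, 0.0478]
ee_rot: [-3.135, -0.002, -0.9]
wrist_force: [-0.0, -0.3, -0.6]
width: 0.0644
```

Call:
{"api": "jog_arm", "payload": {
  "series": [
    {"x":0,"y":0,"z":-0.01,"rx":0,"ry":0,"rz":0},
    {"x":0,"y":0,"z":-0.02,"rx":0,"ry":0,"rz":0},
    {"x":0,"y":0,"z":-0.028,"rx":0,"ry":0,"rz":0},
    {"x":0,"y":0,"z":-0.03,"rx":0,"ry":0,"rz":0},
    {"x":0,"y":0,"z":-0.03,"rx":0,"ry":0,"rz":0},
    {"x":0,"y":0,"z":-0.03,"rx":0,"ry":0,"rz":0},
    {"x":0,"y":0,"z":-0.02,"rx":0,"ry":0,"rz":0},
    {"x":0,"y":0,"z":-0.01,"rx":0,"ry":0,"rz":0},
    {"x":0,"y":0,"z":0,"rx":0,"ry":0,"rz":0}
  ],
  "claw": 0
}}

```text
time: 22.48
tool_pos: [0.3221, 0.2819, 0.2314]
ee_rot: [3.132, -0.001, -0.9]
wrist_force: [-0.0, -0.0, -2.5]
width: 0.0648
```

```bash
python3 - <<'E'
from h import *
from bench import robot,cams
go(robot,.32,-.07,.23,-.9)
s=cams.snapshot("side");im=s["img"][:,:,::-1];cv2.imwrite("pics/side11.png",cv2.resize(im[90:390,220:520],None,fx=2,fy=2,interpolation=cv2.INTER_CUBIC))
E
```

```text
t 22.48 pos [0.3221 0.2819 0.2314] rot [ 3.132e+00 -1.000e-03 -9.000e-01] q [ 0.588 -0.184  1.58  -0.002  1.755  1.487] F [-0.  -0.  -2.5] w 0.0648
tool delta mm [274.4 220.3   3.6] turn [ 0.52 -0.05 -0.  ] rows>= 8.4 0.1
```

View pics/side11.png

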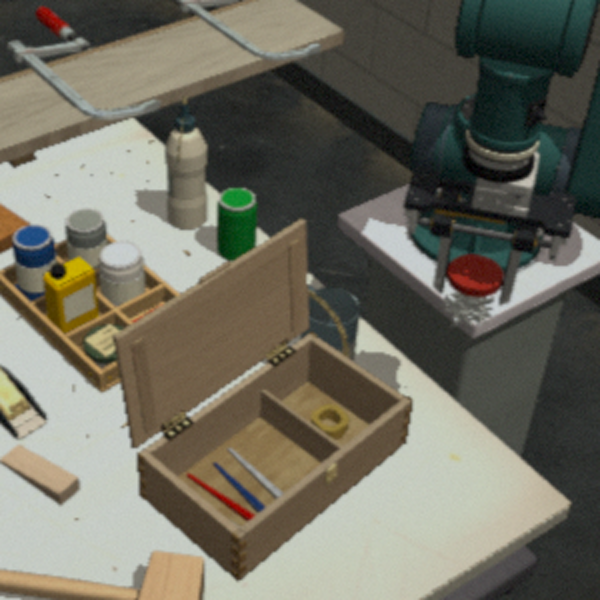

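Call:
{"api": "jog_arm", "payload": {
  "series": [
    {"x":0.013,"y":0.01,"z":-0.002,"rx":0.5,"ry":0,"rz":0},
    {"x":0.023,"y":0.018,"z":-0.002,"rx":0,"ry":0,"rz":0},
    {"x":0.03,"y":0.024,"z":0,"rx":0,"ry":0,"rz":0},
    {"x":0.03,"y":0.024,"z":0,"rx":0,"ry":0,"rz":0},
    {"x":0.03,"y":0.024,"z":0,"rx":0,"ry":0,"rz":0},
    {"x":0.03,"y":0.024,"z":0,"rx":0,"ry":0,"rz":0},
    {"x":0.03,"y":0.024,"z":0,"rx":0,"ry":0,"rz":0},
    {"x":0.03,"y":0.024,"z":0,"rx":0,"ry":0,"rz":0},
    {"x":0.022,"y":0.018,"z":0,"rx":0,"ry":0,"rz":0},
    {"x":0.01,"y":0.008,"z":0,"rx":0,"ry":0,"rz":0},
    {"x":0,"y":0,"z":0,"rx":0,"ry":0,"rz":0},
    {"x":0,"y":0,"z":0,"rx":0,"ry":0,"rz":0}
  ],
  "claw": 0
}}

```text
time: 23.53
tool_pos: [0.3096, -0.0481, 0.2097]
ee_rot: [3.106, 0.024, -0.896]
wrist_force: [-0.7, 0.1, -2.9]
width: 0.0649
```

```bash
python3 - <<'E'
from h import *
from bench import robot,cams
go(robot,.5329,-.084,.2,-.9)
E
```

```text
t 23.53 pos [ 0.3096 -0.0481  0.2097] rot [ 3.106  0.024 -0.896] q [-0.316 -0.429  1.803 -0.017  1.807  0.575] F [-0.7  0.1 -2.9] w 0.0649
tool delta mm [ 167.8 -151.9    0.2] turn [2.07 1.37 0.28] rows>= 5.4 0.3
```

Call:
{"api": "jog_arm", "payload": {
  "series": [
    {"x":0.01,"y":-0.009,"z":-0.002,"rx":1,"ry":0.7,"rz":0.3},
    {"x":0.018,"y":-0.016,"z":-0.002,"rx":1,"ry":0.7,"rz":0},
    {"x":0.024,"y":-0.022,"z":-0.001,"rx":0,"ry":0,"rz":0},
    {"x":0.026,"y":-0.023,"z":-0.001,"rx":0,"ry":0,"rz":0},
    {"x":0.026,"y":-0.023,"z":0,"rx":0,"ry":0,"rz":0},
    {"x":0.026,"y":-0.023,"z":0,"rx":0,"ry":0,"rz":0},
    {"x":0.02,"y":-0.018,"z":0,"rx":0,"ry":0,"rz":0},
    {"x":0.012,"y":-0.011,"z":0,"rx":0,"ry":0,"rz":0},
    {"x":0,"y":0,"z":0,"rx":0,"ry":0,"rz":0},
    {"x":0,"y":0,"z":0,"rx":0,"ry":0,"rz":0}
  ],
  "claw": 0
}}

```text
time: 24.37
tool_pos: [0.5402, -0.0689, 0.2044]
ee_rot: [-3.136, 0.006, -0.88]
wrist_force: [0.2, -0.8, -2.6]
width: 0.0647
```

```bash
python3 - <<'E'
from h import *
from bench import robot,cams
go(robot,.5329,-.084,.15,-.9)
E
```

```text
t 24.37 pos [ 0.5402 -0.0689  0.2044] rot [-3.136  0.006 -0.88 ] q [-0.236  0.076  1.385  0.008  1.682  0.645] F [ 0.2 -0.8 -2.6] w 0.0647
tool delta mm [ 7.3 15.5 54.3] turn [-0.32  0.35  1.14] rows>= 1.4 0.2
```

Call:
{"api": "jog_arm", "payload": {
  "series": [
    {"x":0.004,"y":0.008,"z":0.008,"rx":-0.3,"ry":0.3,"rz":1.1},
    {"x":0.003,"y":0.007,"z":0.014,"rx":0,"ry":0,"rz":0},
    {"x":0,"y":0,"z":0.016,"rx":0,"ry":0,"rz":0},
    {"x":0,"y":0,"z":0.016,"rx":0,"ry":0,"rz":0},
    {"x":0,"y":0,"z":0.016,"rx":0,"ry":0,"rz":0},
    {"x":0,"y":0,"z":0.01,"rx":0,"ry":0,"rz":0},
    {"x":0,"y":0,"z":0,"rx":0,"ry":0,"rz":0},
    {"x":0,"y":0,"z":0,"rx":0,"ry":0,"rz":0}
  ],
  "claw": 0
}}

```text
time: 25.03
tool_pos: [0.5253, -0.0803, 0.1183]
ee_rot: [3.138, 0.001, -0.899]
wrist_force: [0.3, -0.4, -2.6]
width: 0.0646
```

```bash
python3 - <<'E'
from h import *
from bench import robot,cams
go(robot,.5329,-.084,.1,-.9)
s=cams.snapshot("top");im=s["img"][:,:,::-1];cv2.imwrite("pics/top12.png",cv2.resize(im[160:310,260:460],None,fx=4,fy=4,interpolation=cv2.INTER_CUBIC))
s=cams.snapshot("side");im=s["img"][:,:,::-1];cv2.imwrite("pics/side12.png",cv2.resize(im[90:290,170:370],None,fx=3,fy=3,interpolation=cv2.INTER_CUBIC))
E
```

```text
t 25.03 pos [ 0.5253 -0.0803  0.1183] rot [ 3.138e+00  1.000e-03 -8.990e-01] q [-0.257  0.082  1.55  -0.002  1.512  0.642] F [ 0.3 -0.4 -2.6] w 0.0646
tool delta mm [ 7.7 -3.7 18.3] turn [0.19 0.06 0.07] rows>= 0.5 0.0
```

View pics/top12.png

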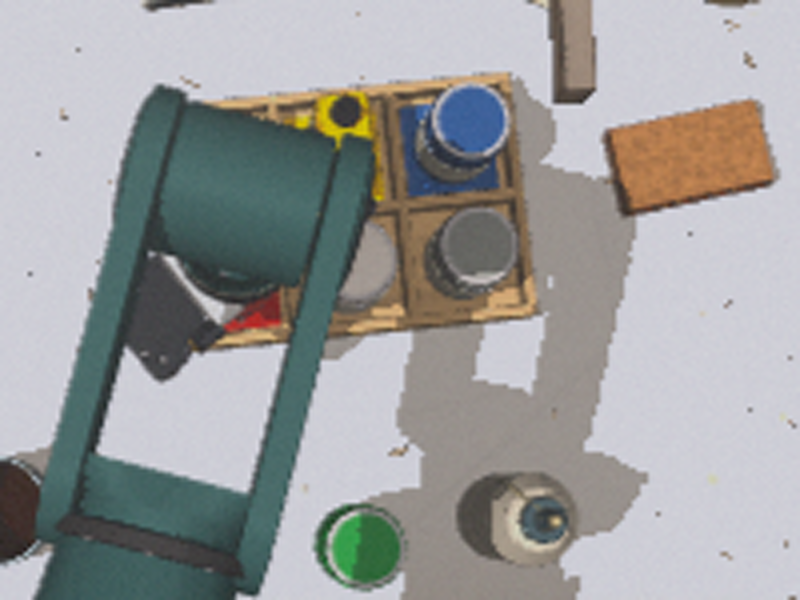

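View pics/side12.png

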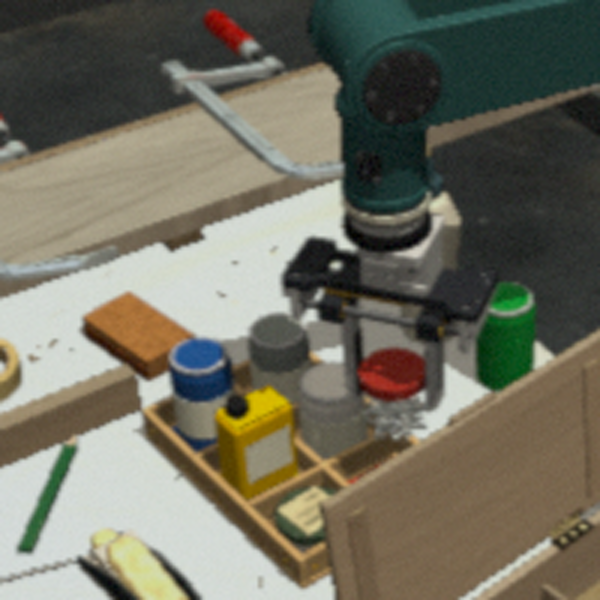

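Call:
{"api": "jog_arm", "payload": {
  "series": [
    {"x":0.004,"y":-0.002,"z":0.004,"rx":0.2,"ry":0,"rz":0},
    {"x":0.0035,"y":-0.0015,"z":0.005,"rx":0,"ry":0,"rz":0},
    {"x":0,"y":0,"z":0.002,"rx":0,"ry":0,"rz":0},
    {"x":0,"y":0,"z":0,"rx":0,"ry":0,"rz":0}
  ],
  "claw": 0
}}

```text
time: 25.47
tool_pos: [0.5367, -0.0853, 0.1112]
ee_rot: [-3.135, -0.007, -0.899]
wrist_force: [-0.4, -0.4, -2.7]
width: 0.0648
```

```bash
python3 - <<'E'
from h import *
from bench import robot,cams
go(robot,.5329,-.084,.057,-.9)
E
```

```text
t 25.47 pos [ 0.5367 -0.0853  0.1112] rot [-3.135 -0.007 -0.899] q [-2.630e-01  1.030e-01  1.542e+00  1.000e-03  1.488e+00  6.360e-01] F [-0.4 -0.4 -2.7] w 0.0648
tool delta mm [-3.7  2.5 54.1] turn [-0.35 -0.38  0.06] rows>= 1.3 0.1
```

Call:
{"api": "jog_arm", "payload": {
  "series": [
    {"x":-0.003,"y":0.002,"z":0.004,"rx":-0.3,"ry":-0.4,"rz":0},
    {"x":-0.0005,"y":0,"z":0.005,"rx":0,"ry":0,"rz":0},
    {"x":0,"y":0,"z":0.002,"rx":0,"ry":0,"rz":0},
    {"x":0,"y":0,"z":0,"rx":0,"ry":0,"rz":0}
  ],
  "claw": 0
}}

```text
time: 25.8
tool_pos: [0.5332, -0.0839, 0.0993]
ee_rot: [-3.141, 0.001, -0.899]
wrist_force: [0.6, 0.3, -3.3]
width: 0.0648
```

```bash
python3 - <<'E'
from h import *
from bench import robot,cams
go(robot,.5329,-.084,.057,-.9)
E
```

```text
t 25.8 pos [ 0.5332 -0.0839  0.0993] rot [-3.141e+00  1.000e-03 -8.990e-01] q [-2.620e-01  1.100e-01  1.559e+00  1.000e-03  1.473e+00  6.370e-01] F [ 0.6  0.3 -3.3] w 0.0648
tool delta mm [-0.1  0.3 42.3] turn [-0.03  0.03  0.05] rows>= 1.0 0.0
```

Call:
{"api": "jog_arm", "payload": {
  "series": [
    {"x":0,"y":0,"z":0.005,"rx":0,"ry":0,"rz":0},
    {"x":0,"y":0,"z":0.007,"rx":0,"ry":0,"rz":0},
    {"x":0,"y":0,"z":0.007,"rx":0,"ry":0,"rz":0},
    {"x":0,"y":0,"z":0.007,"rx":0,"ry":0,"rz":0},
    {"x":0,"y":0,"z":0.004,"rx":0,"ry":0,"rz":0},
    {"x":0,"y":0,"z":0,"rx":0,"ry":0,"rz":0}
  ],
  "claw": 0
}}

```text
time: 26.3
tool_pos: [0.5325, -0.0835, 0.0653]
ee_rot: [3.141, 0.002, -0.899]
wrist_force: [-0.2, 0.3, -3.1]
width: 0.065
```

```bash
python3 - <<'E'
from h import *
from bench import robot,cams
go(robot,.5329,-.084,.057,-.9)
E
```

```text
t 26.3 pos [ 0.5325 -0.0835  0.0653] rot [ 3.141e+00  2.000e-03 -8.990e-01] q [-2.610e-01  1.340e-01  1.602e+00  1.000e-03  1.407e+00  6.370e-01] F [-0.2  0.3 -3.1] w 0.065
tool delta mm [ 0.6 -0.   8.3] turn [0.01 0.1  0.06] rows>= 0.2 0.0
```

Call:
{"api": "jog_arm", "payload": {
  "series": [
    {"x":0.0005,"y":0,"z":0.003,"rx":0,"ry":0.1,"rz":0},
    {"x":0,"y":0,"z":0.002,"rx":0,"ry":0,"rz":0},
    {"x":0,"y":0,"z":0.002,"rx":0,"ry":0,"rz":0},
    {"x":0,"y":0,"z":0.001,"rx":0,"ry":0,"rz":0}
  ],
  "claw": 0
}}

```text
time: 26.63
tool_pos: [0.533, -0.084, 0.0579]
ee_rot: [3.141, -0.0, -0.899]
wrist_force: [-2.8, 0.4, 5.8]
width: 0.0646
```

Call:
{"api": "jog_arm", "payload": {
  "series": [
    {"x":0,"y":0,"z":0.002,"rx":0,"ry":0,"rz":0}
  ],
  "claw": 0
}}

```text
time: 26.72
tool_pos: [0.5331, -0.0839, 0.0579]
ee_rot: [-3.141, -0.001, -0.899]
wrist_force: [-5.7, 0.4, 10.3]
width: 0.0647
```

Call:
{"api": "jog_arm", "payload": {
  "series": [
    {"x":0,"y":0,"z":0,"rx":0,"ry":0,"rz":0},
    {"x":0,"y":0,"z":0,"rx":0,"ry":0,"rz":0},
    {"x":0,"y":0,"z":0,"rx":0,"ry":0,"rz":0},
    {"x":0,"y":0,"z":0,"rx":0,"ry":0,"rz":0}
  ],
  "claw": 0.85
}}

```text
time: 27.05
tool_pos: [0.536, -0.0847, 0.0613]
ee_rot: [-3.136, -0.007, -0.899]
wrist_force: [-0.4, 0.1, -0.4]
width: 0.0798
```

Call:
{"api": "jog_arm", "payload": {
  "series": [
    {"x":0,"y":0,"z":-0.012,"rx":0,"ry":0,"rz":0},
    {"x":0,"y":0,"z":-0.02,"rx":0,"ry":0,"rz":0},
    {"x":0,"y":0,"z":-0.03,"rx":0,"ry":0,"rz":0},
    {"x":0,"y":0,"z":-0.03,"rx":0,"ry":0,"rz":0},
    {"x":0,"y":0,"z":-0.03,"rx":0,"ry":0,"rz":0},
    {"x":0,"y":0,"z":-0.02,"rx":0,"ry":0,"rz":0},
    {"x":0,"y":0,"z":0,"rx":0,"ry":0,"rz":0}
  ],
  "claw": 0.85
}}

```text
time: 27.63
tool_pos: [0.5338, -0.0842, 0.2116]
ee_rot: [-3.137, -0.006, -0.899]
wrist_force: [0.6, 0.3, 0.5]
width: 0.08
```

```bash
python3 - <<'E'
from h import *
from bench import robot,cams
go(robot,.30,-.05,.3)
s=cams.snapshot("side");im=s["img"][:,:,::-1];cv2.imwrite("pics/side13.png",cv2.resize(im[90:290,170:370],None,fx=3,fy=3,interpolation=cv2.INTER_CUBIC))
E
```

```text
t 27.63 pos [ 0.5338 -0.0842  0.2116] rot [-3.137 -0.006 -0.899] q [-0.261  0.059  1.389 -0.     1.687  0.638] F [0.6 0.3 0.5] w 0.08
tool delta mm [-171.8  161.3  -90. ] turn [-0.24 -0.33  0.  ] rows>= 6.0 0.1
```

View pics/side13.png

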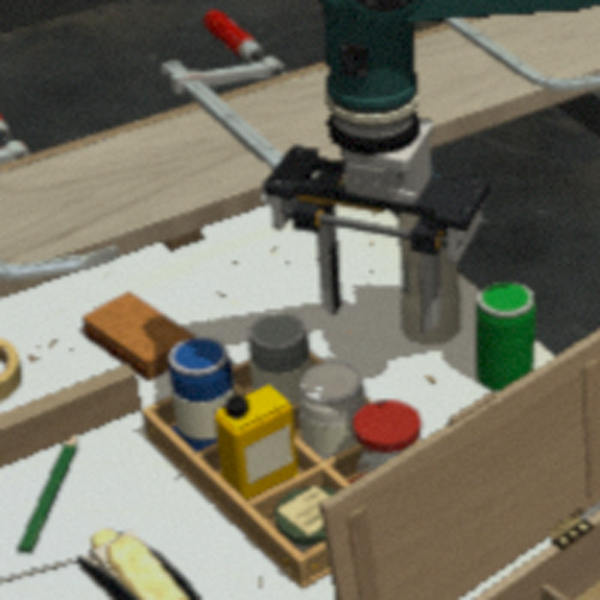

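Call:
{"api": "jog_arm", "payload": {
  "series": [
    {"x":-0.012,"y":0.01,"z":-0.015,"rx":0,"ry":0,"rz":0},
    {"x":-0.024,"y":0.022,"z":-0.015,"rx":0,"ry":0,"rz":0},
    {"x":-0.026,"y":0.024,"z":-0.012,"rx":0,"ry":0,"rz":0},
    {"x":-0.026,"y":0.024,"z":-0.01,"rx":0,"ry":0,"rz":0},
    {"x":-0.026,"y":0.024,"z":-0.01,"rx":0,"ry":0,"rz":0},
    {"x":-0.024,"y":0.022,"z":-0.005,"rx":0,"ry":0,"rz":0},
    {"x":-0.012,"y":0.01,"z":0,"rx":0,"ry":0,"rz":0},
    {"x":0,"y":0,"z":0,"rx":0,"ry":0,"rz":0},
    {"x":0,"y":0,"z":0,"rx":0,"ry":0,"rz":0}
  ],
  "claw": 0.85
}}

```text
time: 28.43
tool_pos: [0.3216, -0.0487, 0.2647]
ee_rot: [3.132, 0.013, -0.899]
wrist_force: [0.4, -0.4, -0.1]
width: 0.0802
```

```bash
python3 - <<'E'
from h import *
from bench import robot,cams
go(robot,.30,-.05,.3)
s=cams.snapshot("top");im=s["img"][:,:,::-1].copy()
yaw=.0973;Rm=R.from_euler('z',yaw).as_matrix();C=np.array([.5853,-.1673,0])
for l,r,h in [((.044,0),0,0),((.044,-.088),.028,.11),((-.044,.088),.033,.095)]:
    c=C+Rm@np.array([*l,0])
    if r: P=np.array([c+[r*np.cos(t),r*np.sin(t),h] for t in np.linspace(0,6.28,60)])
    else: P=np.array([c+Rm@np.array([a,b,.1]) for a,b in[(.033,.02),(.033,-.02),(-.033,-.02),(-.033,.02),(.033,.02)]])
    q=proj(P);print(q.mean(0).round(1), "rect" if not r else "")
cv2.imwrite("pics/top13.png",cv2.resize(im[160:310,260:460],None,fx=4,fy=4,interpolation=cv2.INTER_CUBIC))
for t in["red_jar","blue_can","yellow_tin","glue_bottle","mug","sanding_block"]: print(t,[(x["bbox"],round(x["p"],2)) for x in cams.look_for(t,s)][:2])
E
```

```text
t 28.43 pos [ 0.3216 -0.0487  0.2647] rot [ 3.132  0.013 -0.899] q [-3.240e-01 -4.150e-01  1.685e+00 -1.000e-03  1.888e+00  5.750e-01] F [ 0.4 -0.4 -0.1] w 0.0802
tool delta mm [-12.9  18.  -35. ] turn [0.58 0.77 0.  ] rows>= 1.0 0.1
[344.1 191.3] rect
[376.8 189.5] 
[318.1 227. ] 
red_jar [([309.9, 216.3, 19.9, 20.9], 0.71)]
blue_can [([366.3, 181.3, 21.5, 23.4], 0.77), ([345.1, 285.6, 14.7, 20.7], 0.5)]
yellow_tin [([336.5, 184.6, 19.1, 25.3], 0.92)]
glue_bottle [([365.1, 179.9, 21.4, 26.4], 0.74), ([369.3, 279.2, 36.1, 24.3], 0.73)]
mug [([331.1, 188.7, 26.0, 27.1], 0.47)]
sanding_block [([411.0, 185.7, 39.6, 29.5], 0.89)]
```

View pics/top13.png

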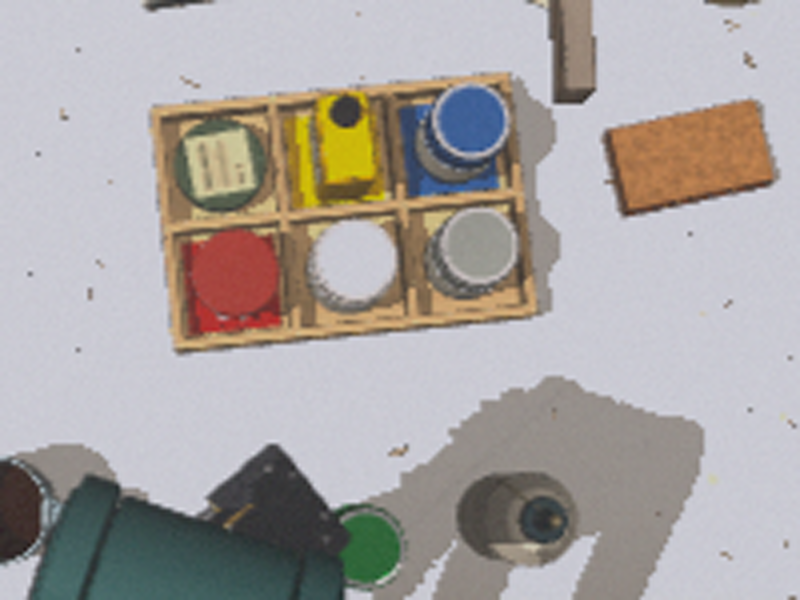

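```bash
python3 - <<'E'
from bench import robot, ticket
print(ticket.close_job()); print(robot.get_obs()["time"])
E
```

```text
the job is handed in; nothing more can be done
None
the job is handed in; nothing more can be done
```

The jar, the blue can and the yellow tin are each set down on their own pads and released, and the job was handed in at about 29 s of the 72 s allowed. No verdict was given.

**Placing:** I found the pads and items in the top camera and picked and placed the can first, then the tin, then the jar. On all three, the tool stood 10 mm higher at contact than at the grasp, which matches the pad height. The highest wrist force I read on set-down was about 12 N.

**Last check:** The final top picture shows all three upright in the right cells.
- **Blue can and red jar:** their lids lie within about 1 pixel (3 mm) of where the pad centres put them.
- **Yellow tin:** by a rough reading it sits about 10 mm off its pad centre, against a limit of 30 mm. I did not correct it.
- **Things to be left alone:** the crate tins and the sanding block look unmoved. The glue bottle was partly in the arm's shadow, but its box matches the start. The mug was half outside my crop and was last seen whole in place on an earlier side picture.

**Detector disagreements:** In that picture the network put its "mug" on the tin's cell, its top "glue bottle" on the blue can, and a weaker "blue can" on the green look-alike. I judged those wrong from the picture.

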